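Put the doming punches back in their tray, graded by size

TASK

Gather the four ball-ended doming punches from the bench into the wooden tray, one lying in each space between the dowels with its ball on the grey strip. Grade them by size: the largest ball beside the steel doming block, then the next smaller, down to the smallest beside the yellow wax. Leave the flat, chisel-shaped and pointed punches where they lie, and leave the block and the wax in their places.

Things in the scene. Friction and masses are not known exactly. Their poses are not given: they have to be found in the camera images.
- ball_14: steel doming punch, about 62 g, 92 mm long: ball 14 mm across, short neck, square bar 10 mm thick. Origin: ball centre. Own x: along the bar, tail to ball. Bar from x = -85 (tail) to -28 mm; grip it across, from above, at x = -50 mm. Lying, ball and tail edge touch down: ball centre 7 mm above the surface, bar sloping a little to the tail. In the tray: ball at tray x = 60 mm, tail to tray -x.
- ball_22: steel doming punch, about 125 g, 106 mm long: ball 22 mm across, short neck, square bar 12 mm thick. Origin: ball centre. Own x: along the bar, tail to ball. Bar from x = -95 (tail) to -28 mm; grip it across, from above, at x = -50 mm. Lying, ball and tail edge touch down: ball centre 11 mm above the surface, bar sloping a little to the tail. In the tray: ball at tray x = 60 mm, tail to tray -x.
- ball_30: steel doming punch, about 235 g, 120 mm long: ball 30 mm across, short neck, square bar 14 mm thick. Origin: ball centre. Own x: along the bar, tail to ball. Bar from x = -105 (tail) to -28 mm; grip it across, from above, at x = -50 mm. Lying, ball and tail edge touch down: ball centre 15 mm above the surface, bar sloping a little to the tail. In the tray: ball at tray x = 60 mm, tail to tray -x.
- ball_38: steel doming punch, about 390 g, 131 mm long: ball 38 mm across, short neck, square bar 16 mm thick. Origin: ball centre. Own x: along the bar, tail to ball. Bar from x = -112 (tail) to -28 mm; grip it across, from above, at x = -50 mm. Lying, ball and tail edge touch down: ball centre 19 mm above the surface, bar sloping a little to the tail. In the tray: ball at tray x = 60 mm, tail to tray -x.
- flat_punch: bare steel planishing punch: flat-faced cylindrical head, 28 mm across, 24 mm long, on a neck and a square bar 14 mm thick; its tail at x = -105 mm. Origin: head's centre; own x: tail to working end. Lies on the bench among the others; not of the set, it stays where it is.
- chisel_punch: bare steel lining punch: chisel-shaped head 24 mm wide, thinning to a straight edge, on a neck and a square bar 12 mm thick; its tail at x = -100 mm. Origin: head's centre; own x: tail to working end. Lies on the bench among the others; not of the set, it stays where it is.
- cone_punch: bare steel pointed punch: cone-shaped head, 28 mm across, running to a point, on a neck and a square bar 14 mm thick; its tail at x = -105 mm. Origin: head's centre; own x: tail to working end. Lies on the bench among the others; not of the set, it stays where it is.
- tray: fixed wooden tray, own x 190 by y 392 mm, walls 22 mm high (ends 30). Origin: underside centre; floor top z = 8 mm. Dowels 8 mm thick, tops z = 32 mm, at y = -112, -56, 0, 56, 112 mm, each at x = -40 and 34 mm. The 4 spaces between run along x, centre lines y = -84, -28, 28, 84 mm (56 mm apart: open the fingers little there). Grey strip for the balls: x = 42 to 84 mm, along the +x side.
- doming_block: steel doming block, a 50 mm cube with round hollows, loose, 0.9 kg, standing on the tray's floor in the bay at one end: near tray x = 40 mm, y = +152 or -152 mm (it may be either end). Origin: underside centre. It stays there.
- wax_block: yellow beeswax block, 46 x 44 mm, 40 mm high, loose, 85 g, standing on the tray's floor in the bay at the other end from the doming block, near tray x = 40 mm. Origin: underside centre. It stays there.
Things that resemble listed ones, but are neither listed nor needed, are in the scene too. What is shaped like the ball_22 but green or purple is not meant.

How it is judged:
By the outcome, as a careful person would: the job done as asked, in the order asked, and still so for the second after the job is handed in, with the robot touching nothing.
It also fails if it takes over 109 s, if anything falls off the work surface, if the arm or the gripper's body presses on something with over 40 N, if the wrist force passes 120 N, or if a joint passes its speed limit or range.

ROBOT

A 7-joint arm with a two-finger parallel gripper is mounted at the origin on the work surface. World frame = base frame: x ahead of the robot, y to its left, z up, the work surface at z = 0. Lengths are in m, angles in rad, forces in N, time in s.
With the tool pointing down it reaches from about 0.35 to 0.9 m from the base axis. Payload 8.1 kg.
Tool frame: the origin (TCP) lies on the centre line of the jaws, within the pads' length; the fingertips stand 25 mm ahead of it and the grasp point (between the pads) lies 6 mm ahead of it (tcp_to_tips is the distance from the TCP to the fingertips, in m); z points along the fingers, y is the direction in which the jaws open and shut (so a half turn about z gives the same grasp; the last joint's range is limited). The gripper opens to 85 mm and grips with 20 to 120 N. Pads are 22 mm wide; open, the fingers measure 114 mm over their backs; the gripper's body (76 mm by 85 mm) begins 54 mm behind the grasp point. The pads swing forward as they close: fully open they stand 13 mm farther back than shut.
Start: joints at [1.174, 0.434, 0.025, 1.573, -0.012, 1.134, -0.075], TCP at [0.181, -0.598, 0.256] pointing down, gripper open.
Joint ranges: [-2.62, 2.62], [-0.44, 2.09], [-1.27, 1.32], [0.08, 2.57], [-1.32, 4.46], [0.12, 2], [-2.74, 2.74]. Speed limits (rad/s): [2.22, 2.22, 3.01, 3.01, 3.14, 3.14, 3.14].

INTERFACE

Orientations are given as a unit quaternion [w, x, y, z].
In Python, from bench import * gives the robot as it stands.
- The arm moves only by the tool drive_tool, never from a script. Its argument "increments" is a list of rows, each a list of 2 entries, a list of its own where there are three numbers: the shift along the tool's x, y, z normalised to -1 to 1, where 1 is 25 mm, then the turn, a rotation vector about the tool's x, y, z normalised to -1 to 1, where 1 is 4 degrees. In form: [[[tx, ty, tz], [ax, ay, az]], ...]. A call has 1 to 5 rows; each row shifts and turns the commanded pose from where the row before left it, along the tool's axes as they then stand; what a row does not reach is not made up. A row lasts 1/10 s, in which the tool goes at most 50 mm and 8.59 degrees, less where a joint would pass 70% of its speed; a pose out of reach is approached as far as the arm can. A call with a number of a shift or a turn outside -1 to 1 is refused whole. A call with a gripper value outside its range is refused whole. "grip" is the opening, from 0 (shut) to 1 (fully open), set as the call begins (left out, the last holds). The fingers move at their own pace and stop on an object; "newtons" is the grip in N (left out, the last holds). Time passes only in rows, so rows that do not move let the fingers close. It gives the time, the measured TCP pose, the force and the opening at its end, in the units of the state.
- observe(): the state, without advancing time (a new reading comes with each control period).
- grab_frame(name): name is "scene" or "side" or "wrist"; returns (picture, depth): 480x640x3 uint8, blue, green, red; 480x640 float32, m along the optical axis (not along the pixel's ray), 0 where there is no reading.
- camera_info(name): a dict with "vertical_fov" (degrees; the focal length in pixels is half the picture's height over the tangent of half this angle, whatever the lens; pixels are square), "cx", "cy" (the principal point, pixels), "distortion" ([k1, k2, p1, p2, k3] as OpenCV has them; the pictures are not rectified), "eye" and "orientation" of the camera in the world. Camera axes: x right, y up, looking along -z (the intrinsics and any distortion apply to the point x, -y, -z); pixel columns grow to the right and rows downward; lengths in m; the calibration is good to about 2 mm. A picture is of the moment at which its call begins: read the wrist's pose just before it. camera_info takes no time and is no camera call; for the wrist camera it gives the pose at the moment of the call.
- job_done(): hands the job in, once; it reports no verdict.
The state is a dict: "time": time; "joint_pos": joint angles; "qd": joint speeds; "effort": joint torques, N m; "eef_pos": TCP position; "orientation": TCP orientation; "ft_force": force on the tool from outside, world axes, zero at the start; "ft_torque": the same for the moment, N m; "finger_gap": opening from 0.0 (shut) to 1.0 (fully open).
Only numpy, scipy, OpenCV 4.12 (cv2) and the standard library are available. Lean on these libraries where they do the work, as an engineer would, in place of code of your own. Each camera call takes 0.05 s, during which the arm holds its last target.

## Working session

There is one attempt and no reset: what is moved stays moved. The work goes in short steps, Python scripts to look and compute and a tool call to move; the robot and the scene stay as the last step left them, time stands still between calls to the robot, and variables do not carry over. Pictures are saved under pics/ and viewed, and the job is handed in when it is done.

Besides the shell and the picture viewer there is one more tool, called after "Emit:" as name([rows], argument=value, ...), one row to a line, values as JSON. drive_tool: Moves the arm, as the interface text tells. Scaled input: -1 to 1 covers 25 mm each way for a shift and 4 degrees each way for a turn. Its arguments: {"type":"object","properties":{"increments":{"type":"array"},"grip":{"type":"number"},"newtons":{"type":"number"}},"required":["increments"]}

```bash
ls; mkdir -p pics; python3 - <<'E'
from bench import *
import cv2,numpy as np
print(observe())
for n in ("scene","side","wrist"):
    print(n,camera_info(n))
    p,d=grab_frame(n); cv2.imwrite(f"pics/{n}0.png",p); np.save(f"{n}0.npy",d)
E
```

```text
pics
{'time': 0.0, 'joint_pos': array([ 1.17439597,  0.43522526,  0.02501077,  1.57409974, -0.01160787,
        1.13400281, -0.07511841]), 'qd': array([-4.54684331e-05, -6.76631720e-04,  9.98551234e-05,  9.72704464e-04,
        7.89851084e-04,  2.66901730e-04, -1.07585807e-03]), 'effort': array([ 9.80506520e-04, -6.70457697e+01,  1.02616120e+00, -3.16210949e+01,
        1.58570294e-02,  1.22810903e-02, -2.65749065e-05]), 'eef_pos': array([ 0.18078976, -0.59779174,  0.25552394]), 'orientation': array([-7.71545184e-04,  9.89238455e-01,  1.46310108e-01, -1.91456182e-04]), 'ft_force': array([-0.38737803, -0.61750863,  0.50041842]), 'ft_torque': array([ 0.02531034,  0.02951019, -0.00296246]), 'finger_gap': 1.001680726240412}
scene {'vertical_fov': 43.58242160341508, 'cx': 326.62304376796254, 'cy': 233.886241004405, 'distortion': array([-0.1801831,  0.       ,  0.       ,  0.       ,  0.       ]), 'eye': array([1.28173609, 0.70976196, 1.27332627]), 'orientation': array([0.39507616, 0.14979483, 0.30815068, 0.85236113])}
side {'vertical_fov': 53.56619301716313, 'cx': 314.83086749979617, 'cy': 245.0212816478888, 'distortion': array([-0.07672222,  0.        ,  0.        ,  0.        ,  0.        ]), 'eye': array([0.11467766, 0.77848878, 0.60049175]), 'orientation': array([-0.21550563, -0.10824581,  0.46091964,  0.85404523])}
wrist {'vertical_fov': 64.16729095866343, 'cx': 323.1948115466085, 'cy': 242.86400875041923, 'distortion': array([0.01310151, 0.        , 0.        , 0.        , 0.        ]), 'eye': array([ 0.25257922, -0.57663555,  0.37265006]), 'orientation': array([ 0.79427155, -0.11679957,  0.08837264, -0.58964467])}
```

View pics/scene0.png

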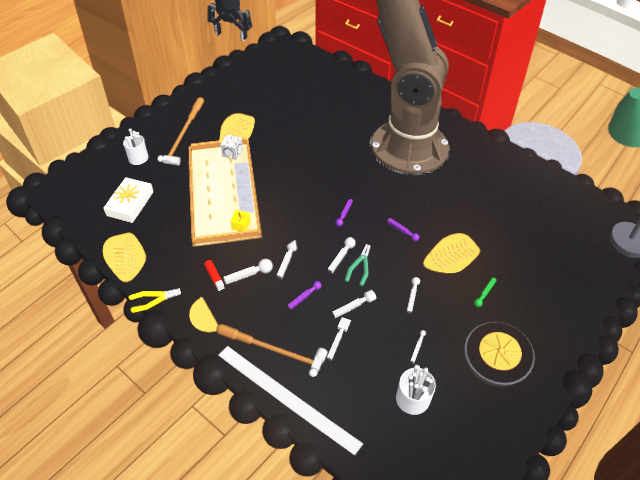

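View pics/side0.png

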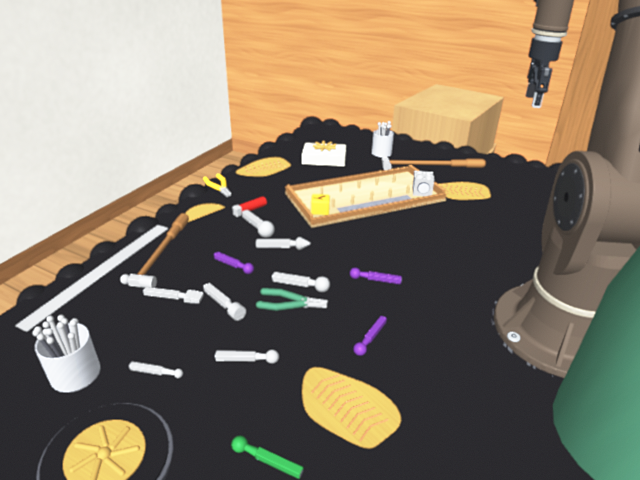

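View pics/wrist0.png

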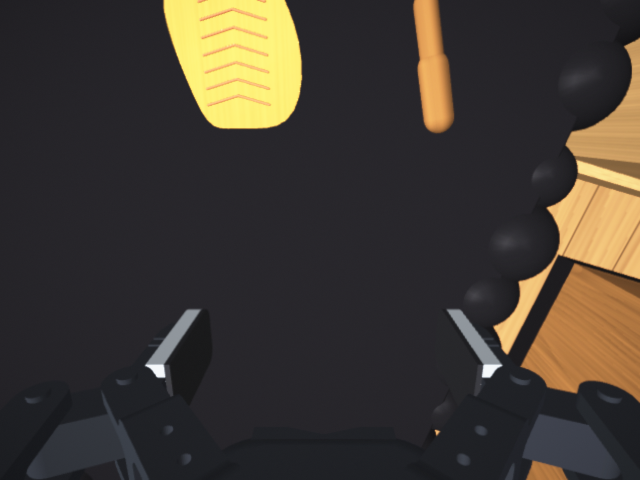

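Scene view: tray (225,190) with the block at its far end (232,147), wax at (240,219). Ball-ended candidates: (265,266), (349,243), (415,281), (422,333). Lookalikes: purple (340,222), (415,236), (318,286), green (480,302). Flat (370,297), chisel (344,324), cone (291,246). Close crops next.

```bash
cat > h.py <<'E'
import numpy as np,cv2
from scipy.spatial.transform import Rotation as R
def K(ci):
    f=240/np.tan(np.radians(ci["vertical_fov"])/2)
    return np.array([[f,0,ci["cx"]],[0,f,ci["cy"]],[0,0,1]])
def rot(q): return R.from_quat([q[1],q[2],q[3],q[0]]).as_matrix()
def rays(ci,px):
    u=cv2.undistortPoints(np.array(px,float).reshape(-1,1,2),K(ci),np.array(ci["distortion"])).reshape(-1,2)
    d=np.c_[u[:,0],-u[:,1],-np.ones(len(u))]
    return d@rot(ci["orientation"]).T
def onplane(ci,px,z):
    d=rays(ci,px); e=np.array(ci["eye"]); return e+d*((z-e[2])/d[:,2])[:,None]
def proj(ci,P):
    p=(np.atleast_2d(P)-ci["eye"])@rot(ci["orientation"])
    p=p*[1,-1,-1]
    return cv2.projectPoints(p,np.zeros(3),np.zeros(3),K(ci),np.array(ci["distortion"]))[0].reshape(-1,2)
E
python3 - <<'E'
import cv2
s=cv2.imread("pics/scene0.png")
cv2.imwrite("pics/c1.png",cv2.resize(s[225:375,195:445],None,fx=3.2,fy=3.2,interpolation=2))
cv2.imwrite("pics/c2.png",cv2.resize(s[125:255,170:280],None,fx=4.5,fy=4.5,interpolation=2))
s=cv2.imread("pics/side0.png")
cv2.imwrite("pics/c3.png",cv2.resize(s[195:385,120:340],None,fx=3.1,fy=3.1,interpolation=2))
E
```

```text
(no output)
```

View pics/c1.png

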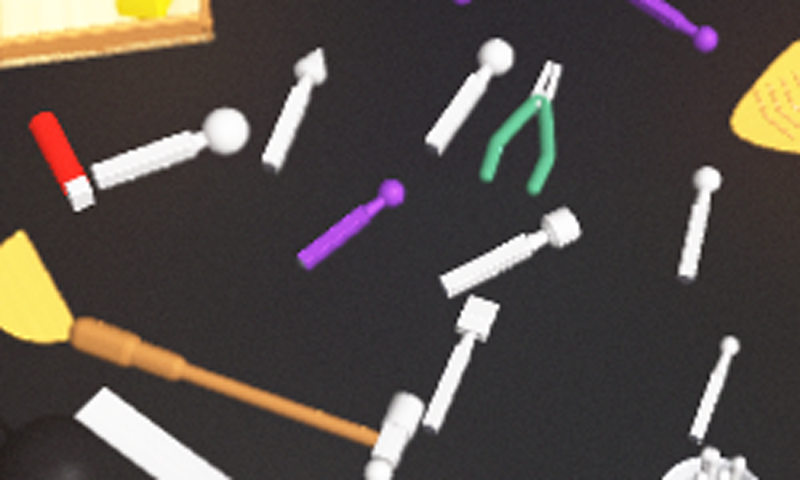

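View pics/c2.png

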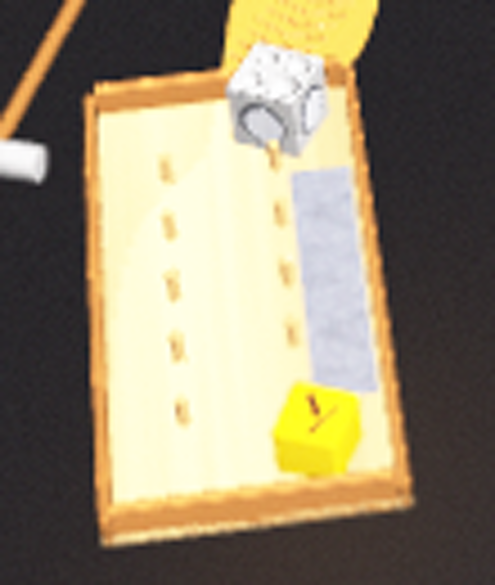

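View pics/c3.png

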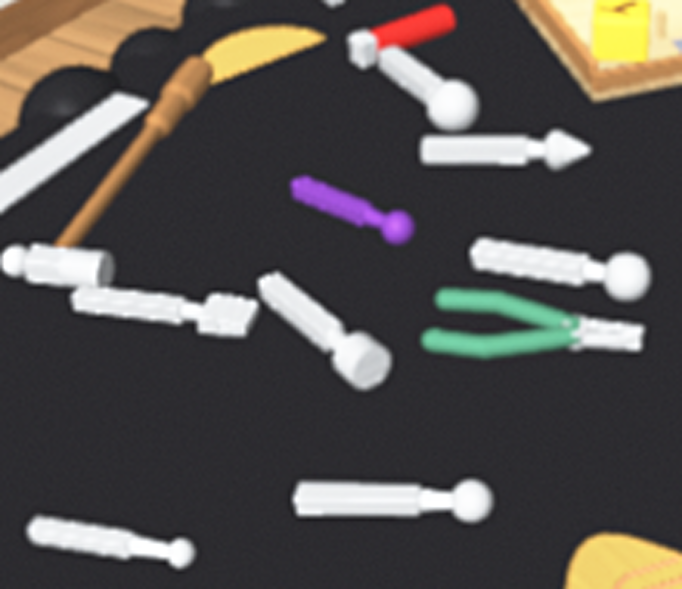

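```bash
cat > m.py <<'E'
from h import *
from bench import *
def meas(n,img,box,r,thr=120):
    ci=camera_info(n); x0,y0,x1,y1=box
    g=cv2.resize(img[y0:y1,x0:x1],None,fx=4,fy=4,interpolation=cv2.INTER_CUBIC)
    hsv=cv2.cvtColor(g,cv2.COLOR_BGR2HSV)
    m=((hsv[...,2]>thr)&(hsv[...,1]<70)).astype(np.uint8)
    k,l,st,_=cv2.connectedComponentsWithStats(m); i=1+np.argmax(st[1:,4]); m=(l==i).astype(np.uint8)
    dt=cv2.distanceTransform(m,cv2.DIST_L2,5); rr=dt.max(); yx=np.argwhere(dt>rr-0.7).mean(0)
    c=yx[::-1]
    p=np.argwhere(m)[:,::-1].astype(float)
    far=p[np.linalg.norm(p-c,axis=1)>rr*1.9]
    tail=far[np.linalg.norm(far-c,axis=1)>np.linalg.norm(far-c,axis=1).max()*.45]
    tc=tail.mean(0)
    f=lambda q:(q+.5)/4-.5+[x0,y0]
    B=onplane(ci,[f(c)],r)[0]
    T=onplane(ci,[f(tc)],r*.75)[0]
    d=np.linalg.norm(B-ci["eye"]); rad=rr/4/K(ci)[0,0]*d
    return f(c),B,rad,np.degrees(np.arctan2(*(B-T)[1::-1])),np.linalg.norm((B-T)[:2])
E
python3 - <<'E'
from m import *
S=cv2.imread("pics/scene0.png");D=cv2.imread("pics/side0.png")
bx={38:[(223,256,275,290),(240,208,277,238)],30:[(325,233,358,275),(270,268,332,294)],22:[(404,273,424,315),(210,345,282,366)],14:[(408,327,428,363),(126,358,186,380)]}
np.set_printoptions(precision=4,suppress=True)
for k,(a,b) in bx.items():
    for n,im,x in (("scene",S,a),("side",D,b)): print(k,n,*meas(n,im,x,k/2000))
ci=camera_info("scene")
c2=lambda p:np.array(p)/4.5+[170,125]
L=[(165,157),(167,213),(170,272),(175,334),(180,398)];Rr=[(280,200),(285,262),(290,322)]
print(onplane(ci,c2(L),.032),onplane(ci,c2(Rr),.032))
print(onplane(ci,c2([(292,172),(347,167),(376,390),(318,388)]),.008))
print(onplane(ci,c2([(88,97),(355,68),(408,490),(100,520)]),.03))
E
```

```text
38 scene [265.125 265.375] [ 0.6512 -0.0103  0.019 ] 0.018765563012187663 153.13153387862934 0.08213956127852302
38 side [265.25  228.375] [ 0.6532 -0.0081  0.019 ] 0.01923276760073722 154.1033641940869 0.08556158462148325
30 scene [349.725 242.325] [0.4436 0.1073 0.015 ] 0.014623333224827966 -170.85783624843754 0.07851464115071154
30 side [321.5   283.625] [0.445 0.109 0.015] 0.014945164550035013 -168.6107907059195 0.07599315074727993
22 scene [415.6964 280.7321] [0.4301 0.3163 0.011 ] 0.010467567716896485 -155.40690343825776 0.06915823554701259
22 side [271.2917 356.0417] [0.4312 0.3183 0.011 ] 0.011513981640381369 -154.1594163008102 0.06961324108001271
14 scene [422.75 332.75] [0.5453 0.4183 0.007 ] 0.007087172623078609 -163.23563844544964 0.06155013324034507
14 side [145.4792 367.6979] [0.5992 0.4378 0.007 ] 0.008457043551729188 20.020829829239855 0.04459161033402153
[[ 0.4847 -0.4162  0.032 ]
 [ 0.5206 -0.3746  0.032 ]
 [ 0.5566 -0.3322  0.032 ]
 [ 0.5921 -0.2887  0.032 ]
 [ 0.6274 -0.2458  0.032 ]] [[ 0.4634 -0.3259  0.032 ]
 [ 0.5017 -0.2815  0.032 ]
 [ 0.5372 -0.2403  0.032 ]]
[[ 0.423  -0.3596  0.008 ]
 [ 0.3951 -0.3343  0.008 ]
 [ 0.5289 -0.1742  0.008 ]
 [ 0.5516 -0.2035  0.008 ]]
[[ 0.4768 -0.5051  0.03  ]
 [ 0.3355 -0.3837  0.03  ]
 [ 0.5874 -0.0871  0.03  ]
 [ 0.7251 -0.2116  0.03  ]]
```

```bash
cat > plan.py <<'E'
from h import *
from bench import *
import sys,json
def state():
    s=observe(); Rm=rot(s["orientation"]); return s,np.array(s["eef_pos"]),Rm,np.degrees(np.arctan2(Rm[1,0],Rm[0,0]))
def plan(x,y,z,phi,smax=1.0):
    s,p,Rm,f=state()
    # desired orientation: straight down with yaw phi
    c,sn=np.cos(np.radians(phi)),np.sin(np.radians(phi))
    Rt=np.array([[c,sn,0],[sn,-c,0],[0,0,-1]])
    dl=R.from_matrix(Rm.T@Rt).as_rotvec(degrees=True)
    d=np.array([x,y,z])-p
    n=int(max(1,np.ceil(np.abs(dl).max()/4/.98),np.ceil(np.linalg.norm(d)/.0245/smax)))
    rows=[];q=p.copy();Rc=Rm.copy()
    for i in range(n):
        st=(np.array([x,y,z])-q)/(n-i)
        a=R.from_matrix(Rc.T@Rt).as_rotvec(degrees=True)/(n-i)
        t=np.clip(np.round(Rc.T@st/.025,2),-1,1); w=np.clip(np.round(a/4,2),-1,1)
        rows.append([t.tolist(),w.tolist()]); q=q+Rc@t*.025; Rc=Rc@R.from_rotvec(w*4,degrees=True).as_matrix()
    print("now",s["time"].round(2) if hasattr(s["time"],'round') else s["time"],p.round(4),round(f,2),"grip",round(s["finger_gap"],3),"F",np.round(s["ft_force"],1))
    for i in range(0,n,5): print(json.dumps(rows[i:i+5]).replace(".0,",",").replace(".0]","]").replace("-0,","0,").replace("-0]","0]"))
if __name__=="__main__": plan(*map(float,sys.argv[1:]))
E
python3 plan.py .43 -.33 .256 -40
```

```text
now 0.15 [ 0.1809 -0.5979  0.2557] 16.83 grip 0.998 F [0.  1.4 0.6]
[[[0.84, -0.49, 0], [0, 0, 0.95]], [[0.81, -0.55, 0], [0, 0, 0.95]], [[0.77, -0.6, 0], [0, 0, 0.95]], [[0.73, -0.65, 0], [0, 0, 0.95]], [[0.68, -0.69, 0], [0, 0, 0.95]]]
[[[0.64, -0.74, 0], [0, 0, 0.95]], [[0.59, -0.78, 0], [0, 0, 0.95]], [[0.53, -0.82, 0], [0, 0, 0.94]], [[0.48, -0.85, 0], [0, 0, 0.95]], [[0.42, -0.88, 0], [0, 0, 0.94]]]
[[[0.36, -0.9, 0], [0, 0, 0.95]], [[0.3, -0.93, 0], [0, 0, 0.94]], [[0.24, -0.95, 0], [0, 0, 0.95]], [[0.18, -0.96, 0], [0, 0.01, 0.94]], [[0.12, -0.97, 0], [-0.01, 0, 0.95]]]
```

Emit:
drive_tool([
  [[0.84,-0.49,0],[0,0,0.95]],
  [[0.81,-0.55,0],[0,0,0.95]],
  [[0.77,-0.6,0],[0,0,0.95]],
  [[0.73,-0.65,0],[0,0,0.95]],
  [[0.68,-0.69,0],[0,0,0.95]],
])

```text
time: 0.65
eef_pos: [0.2644, -0.508, 0.2561]
orientation: [-0.0, 1.0, -0.02, -0.0]
ft_force: [-0.7, 0.0, -0.6]
finger_gap: 0.998
```

Emit:
drive_tool([
  [[0.64,-0.74,0],[0,0,0.95]],
  [[0.59,-0.78,0],[0,0,0.95]],
  [[0.53,-0.82,0],[0,0,0.94]],
  [[0.48,-0.85,0],[0,0,0.95]],
  [[0.42,-0.88,0],[0,0,0.94]],
])

```text
time: 1.15
eef_pos: [0.3475, -0.4186, 0.2561]
orientation: [-0.0, 0.983, -0.184, -0.0]
ft_force: [-0.1, 0.1, 0.4]
finger_gap: 1.0
```

Emit:
drive_tool([
  [[0.36,-0.9,0],[0,0,0.95]],
  [[0.3,-0.93,0],[0,0,0.94]],
  [[0.24,-0.95,0],[0,0,0.95]],
  [[0.18,-0.96,0],[0,0,0.94]],
  [[0.12,-0.97,0],[0,0,0.95]],
], grip=0.5)

```text
time: 1.65
eef_pos: [0.4306, -0.3293, 0.2561]
orientation: [-0.0, 0.939, -0.343, -0.0]
ft_force: [0.2, 0.2, 0.6]
finger_gap: 0.499
```

```bash
python3 - <<'E'
from bench import *
import cv2,pickle
pickle.dump(camera_info("wrist"),open("w1.pkl","wb"))
p,d=grab_frame("wrist"); cv2.imwrite("pics/w1.png",p)
print(camera_info("wrist")["eye"])
E
python3 plan.py .697 -.031 .256 -26.3
```

```text
[ 0.4913556  -0.37346532  0.37307324]
now 1.7 [ 0.4341 -0.3255  0.256 ] -40.12 grip 0.5 F [ 2.8  3.  -0.1]
[[[0.03, -0.93, 0], [0, 0, -0.2]], [[0.04, -0.93, 0], [0, 0, -0.2]], [[0.05, -0.93, 0], [0, 0, -0.2]], [[0.07, -0.93, 0], [0, 0, -0.2]], [[0.08, -0.92, 0], [0, 0, -0.2]]]
[[[0.09, -0.92, 0], [0, 0, -0.2]], [[0.1, -0.92, 0], [0, 0, -0.21]], [[0.12, -0.92, 0], [0, 0, -0.2]], [[0.13, -0.92, 0], [0, 0, -0.21]], [[0.14, -0.92, 0.01], [0, 0, -0.2]]]
[[[0.16, -0.92, 0], [-0.01, 0, -0.21]], [[0.17, -0.91, 0], [0, 0, -0.2]], [[0.18, -0.91, 0.01], [-0.01, 0, -0.21]], [[0.2, -0.91, 0], [0, 0, -0.2]], [[0.21, -0.9, 0.01], [-0.01, 0, -0.21]]]
[[[0.22, -0.9, 0], [0, 0, -0.2]], [[0.23, -0.91, 0.01], [-0.01, 0, -0.21]]]
```

View pics/w1.png

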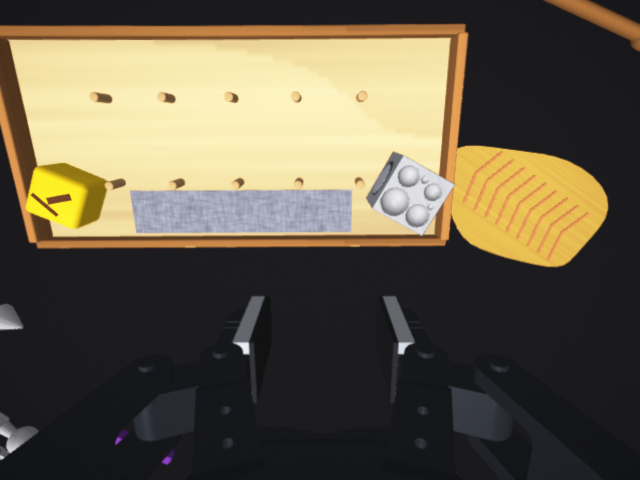

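The wrist view shows the tray clearly: the block (410,193) on the +y side, the wax (65,195), dowel tops at rows 97 and 184, and the strip (131–352,190–233).

Emit:
drive_tool([
  [[0.03,-0.93,0],[0,0,-0.2]],
  [[0.04,-0.93,0],[0,0,-0.2]],
  [[0.05,-0.93,0],[0,0,-0.2]],
  [[0.07,-0.93,0],[0,0,-0.2]],
  [[0.08,-0.92,0],[0,0,-0.2]],
])

```text
time: 2.2
eef_pos: [0.5079, -0.2428, 0.2561]
orientation: [0.0, 0.951, -0.309, -0.0]
ft_force: [-0.5, -0.5, 0.4]
finger_gap: 0.498
```

Emit:
drive_tool([
  [[0.09,-0.92,0],[0,0,-0.2]],
  [[0.1,-0.92,0],[0,0,-0.21]],
  [[0.12,-0.92,0],[0,0,-0.2]],
  [[0.13,-0.92,0],[0,0,-0.21]],
  [[0.14,-0.92,0],[0,0,-0.2]],
])

```text
time: 2.7
eef_pos: [0.5856, -0.1555, 0.2562]
orientation: [0.0, 0.962, -0.275, -0.0]
ft_force: [-0.1, -0.0, -0.3]
finger_gap: 0.498
```

Emit:
drive_tool([
  [[0.16,-0.92,0],[0,0,-0.21]],
  [[0.17,-0.91,0],[0,0,-0.2]],
  [[0.18,-0.91,0],[0,0,-0.21]],
  [[0.2,-0.91,0],[0,0,-0.2]],
])

```text
time: 3.1
eef_pos: [0.6475, -0.0858, 0.2562]
orientation: [0.0, 0.969, -0.247, -0.0]
ft_force: [0.4, -0.5, 0.2]
finger_gap: 0.499
```

```bash
python3 - <<'E'
from h import *
import pickle
ci=pickle.load(open("w1.pkl","rb"))
np.set_printoptions(precision=4,suppress=True)
px=[(94,97),(161,97),(228,97),(295,97),(362,96),(172,184),(235,184),(298,184),(360,183),(108,185)]
ty=[-112,-56,0,56,112,-56,0,56,112,-112]; tx=[-40]*5+[34]*5
W=onplane(ci,px,.032)[:,:2]; T=np.c_[tx,ty]/1000
a=T-T.mean(0);b=W-W.mean(0);H=a.T@b
th=np.arctan2(H[0,1]-H[1,0],H[0,0]+H[1,1]);Rm=np.array([[np.cos(th),-np.sin(th)],[np.sin(th),np.cos(th)]])
o=W.mean(0)-Rm@T.mean(0)
print("th",np.degrees(th),"o",o);print(((W-o)@Rm-T)*1000)
s=onplane(ci,[(131,191),(351,190),(352,232),(136,233)],.008)[:,:2]; print((s-o)@Rm*1000)
for y,k in((84,38),(28,30),(-28,22),(-84,14)):
    print(k,"ball",o+Rm@[.06,y/1000],"grip",o+Rm@[.01,y/1000])
from bench import *
pickle.dump(camera_info("wrist"),open("w2.pkl","wb"))
p,d=grab_frame("wrist"); cv2.imwrite("pics/w2.png",p)
E
python3 plan.py .697 -.031 .15 -26.3
```

```text
th 140.1614624696593 o [ 0.527  -0.3062]
[[ 0.6011  0.8175]
 [ 0.6929  0.2052]
 [ 0.8733 -0.1474]
 [ 1.144  -0.3547]
 [ 0.728  -0.5535]
 [-1.113   0.3823]
 [-0.8429  0.26  ]
 [-0.5355  0.273 ]
 [-1.0837 -0.5998]
 [-0.4643 -0.2827]]
[[  42.7947 -104.9334]
 [  42.9489  105.1933]
 [  84.5893  106.808 ]
 [  84.3826 -106.3977]]
38 ball [ 0.4271 -0.3323] grip [ 0.4655 -0.3643]
30 ball [ 0.463  -0.2893] grip [ 0.5014 -0.3213]
22 ball [ 0.4989 -0.2463] grip [ 0.5373 -0.2783]
14 ball [ 0.5348 -0.2033] grip [ 0.5731 -0.2353]
now 3.15 [ 0.6497 -0.0812  0.2559] -28.28 grip 0.502 F [ 2.   3.3 -0.5]
[[[0.12, -0.44, 0.71], [-0.01, 0, -0.08]], [[0.12, -0.44, 0.71], [-0.01, 0, -0.08]], [[0.12, -0.44, 0.71], [-0.01, 0, -0.08]], [[0.13, -0.44, 0.7], [0, 0, -0.08]], [[0.13, -0.44, 0.71], [-0.01, 0, -0.09]]]
[[[0.13, -0.45, 0.7], [0, 0, -0.08]]]
```

View pics/w2.png

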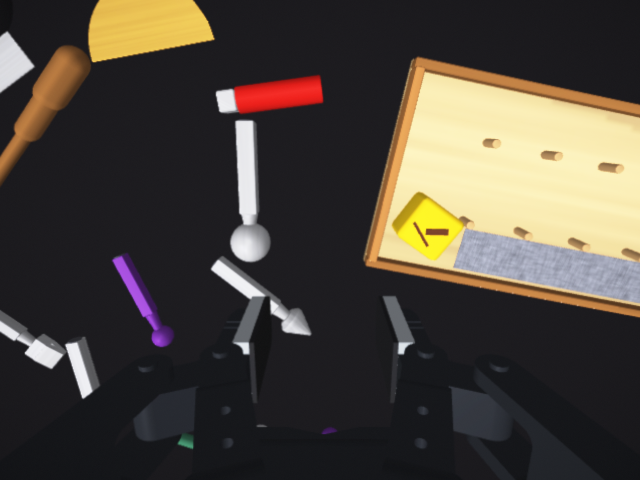

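Ball_38 at (250,242) with bar up to (245,121); cone tail is close to the ball but not under it. Refining with this view.

```bash
cat > mw.py <<'E'
import m,pickle,sys
from m import *
ci=pickle.load(open(sys.argv[1]+".pkl","rb")); m.camera_info=lambda n:ci
r=float(sys.argv[2])/2000; o=meas("w",cv2.imread("pics/"+sys.argv[1]+".png"),tuple(map(int,sys.argv[3:7])),r,int(sys.argv[7]) if len(sys.argv)>7 else 120)
a=np.radians(o[3]); print(*o,"GRIP",(o[1][:2]-.05*np.array([np.cos(a),np.sin(a)])).round(4),"phi",round((o[3]+180+90)%180-90,1))
E
python3 mw.py w2 38 225 118 272 262 90
```

```text
[249.675 242.125] [ 0.65373554 -0.00726592  0.019     ] 0.018923096984769436 151.2379138737784 0.08336406234132726 GRIP [ 0.6976 -0.0313] phi -28.8
```

```bash
python3 plan.py .6975 -.031 .03 -28
```

```text
now 3.15 [ 0.6497 -0.0812  0.2559] -28.28 grip 0.502 F [ 2.   3.3 -0.5]
[[[0.07, -0.26, 0.9], [0, 0, -0.01]], [[0.07, -0.27, 0.9], [0, 0, -0.01]], [[0.07, -0.26, 0.91], [-0.01, 0, -0.01]], [[0.08, -0.27, 0.9], [0, 0, -0.01]], [[0.08, -0.26, 0.91], [-0.01, 0, 0]]]
[[[0.07, -0.27, 0.9], [0, 0, -0.01]], [[0.08, -0.27, 0.91], [-0.01, 0, 0]], [[0.07, -0.26, 0.9], [0, 0, -0.01]], [[0.08, -0.27, 0.91], [-0.01, 0, 0]], [[0.07, -0.26, 0.9], [0, 0, -0.01]]]
```

Emit:
drive_tool([
  [[0.2,-0.7,0.8],[0,0,0]],
  [[0.2,-0.7,0.9],[0,0,0]],
  [[0.2,-0.7,0.9],[0,0,0]],
  [[0.14,-0.55,0.9],[0,0,0]],
  [[0,0,0.9],[0,0,0]],
])

```text
time: 3.65
eef_pos: [0.6959, -0.0345, 0.145]
orientation: [-0.001, 0.969, -0.246, 0.0]
ft_force: [0.5, 1.0, -0.5]
finger_gap: 0.501
```

Emit:
drive_tool([
  [[0,0,0.9],[0,0,0]],
  [[0,0,0],[0,0,0]],
])

```text
time: 3.85
eef_pos: [0.6926, -0.0373, 0.1201]
orientation: [0.001, 0.969, -0.247, -0.003]
ft_force: [-1.1, -0.5, -0.8]
finger_gap: 0.499
```

```bash
python3 plan.py .6975 -.031 .03 -28
```

```text
now 3.85 [ 0.6926 -0.0373  0.1201] -28.6 grip 0.499 F [-1.1 -0.5 -0.8]
[[[0.02, -0.08, 0.9], [0.01, 0.02, -0.04]], [[0.02, -0.08, 0.9], [0.01, 0.02, -0.04]], [[0.01, -0.08, 0.9], [0.01, 0.02, -0.03]], [[0.02, -0.08, 0.9], [0.01, 0.02, -0.04]]]
```

Emit:
drive_tool([
  [[0.1,-0.3,0.9],[0,0,0]],
  [[0,0,0.9],[0,0,0]],
  [[0,0,0.9],[0,0,0]],
  [[0,0,0.9],[0,0,0]],
  [[0,0,0],[0,0,0]],
])

```text
time: 4.35
eef_pos: [0.6988, -0.0324, 0.0317]
orientation: [0.001, 0.969, -0.247, -0.002]
ft_force: [-0.1, -0.1, 0.8]
finger_gap: 0.501
```

```bash
python3 plan.py .6975 -.031 .03 -28
```

```text
now 4.35 [ 0.6988 -0.0324  0.0317] -28.64 grip 0.501 F [-0.1 -0.1  0.8]
[[[-0.07, -0.03, 0.07], [0.03, 0.05, -0.16]]]
```

Emit:
drive_tool([
  [[0,0,0],[0,0,0]],
  [[0,0,0],[0,0,0]],
  [[0,0,0],[0,0,0]],
  [[0,0,0],[0,0,0]],
  [[0,0,0],[0,0,0]],
], grip=0, newtons=100)

```text
time: 4.85
eef_pos: [0.7017, -0.0324, 0.0361]
orientation: [-0.001, 0.969, -0.248, 0.002]
ft_force: [-0.5, -0.0, 7.3]
finger_gap: 0.151
```

Emit:
drive_tool([
  [[0,0,-0.4],[0,0,0]],
  [[0,0,-0.9],[0,0,0]],
  [[0,0,-0.9],[0,0,0]],
  [[0,0,-0.9],[0,0,0]],
  [[0,0,-0.9],[0,0,0]],
])

```text
time: 5.35
eef_pos: [0.6996, -0.0329, 0.1351]
orientation: [0.0, 0.969, -0.247, -0.0]
ft_force: [0.4, 0.7, -4.5]
finger_gap: 0.153
```

```bash
python3 - <<'E'
from bench import *
import cv2
p,d=grab_frame("side"); cv2.imwrite("pics/s1.png",cv2.resize(p[130:290,160:400],None,fx=3.2,fy=3.2))
p,d=grab_frame("wrist"); cv2.imwrite("pics/w3.png",p)
E
python3 plan.py .4655 -.3643 .135 -39.84
```

```text
now 5.45 [ 0.702  -0.0329  0.1378] -28.66 grip 0.155 F [ 1.   0.2 -4.2]
[[[-0.11, 0.95, 0], [0, 0, 0.16]], [[-0.1, 0.95, 0], [0, 0, 0.16]], [[-0.09, 0.95, 0], [0, 0, 0.16]], [[-0.08, 0.95, 0], [0, 0, 0.17]], [[-0.07, 0.96, 0], [0, -0.01, 0.16]]]
[[[-0.06, 0.96, 0], [0, 0, 0.17]], [[-0.05, 0.96, 0.01], [0, -0.01, 0.16]], [[-0.04, 0.96, 0], [0, 0, 0.17]], [[-0.03, 0.96, 0.01], [-0.01, -0.01, 0.16]], [[-0.02, 0.96, 0.01], [0, 0, 0.17]]]
[[[-0.01, 0.96, 0], [-0.01, -0.01, 0.16]], [[0.01, 0.96, 0.01], [0, 0, 0.17]], [[0.02, 0.96, 0.01], [-0.01, -0.01, 0.16]], [[0.03, 0.95, 0.01], [0, 0, 0.17]], [[0.04, 0.96, 0], [-0.01, -0.01, 0.16]]]
[[[0.05, 0.95, 0.01], [0, 0, 0.17]], [[0.05, 0.96, 0], [-0.01, -0.01, 0.16]]]
```

View pics/s1.png

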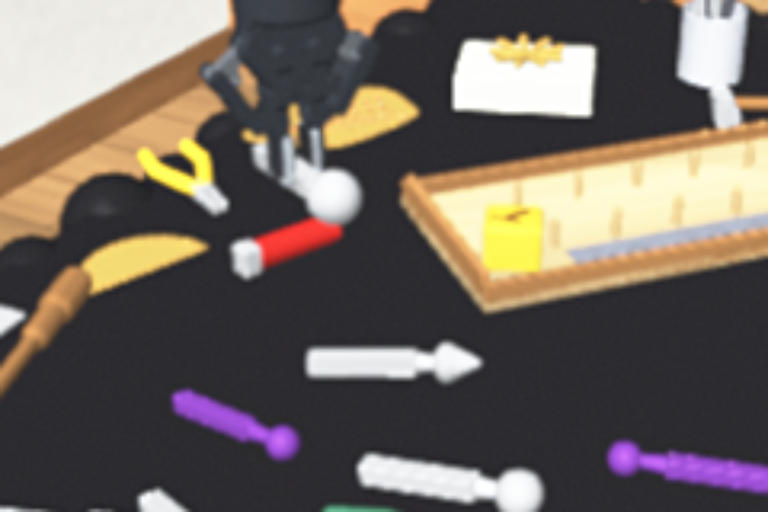

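View pics/w3.png

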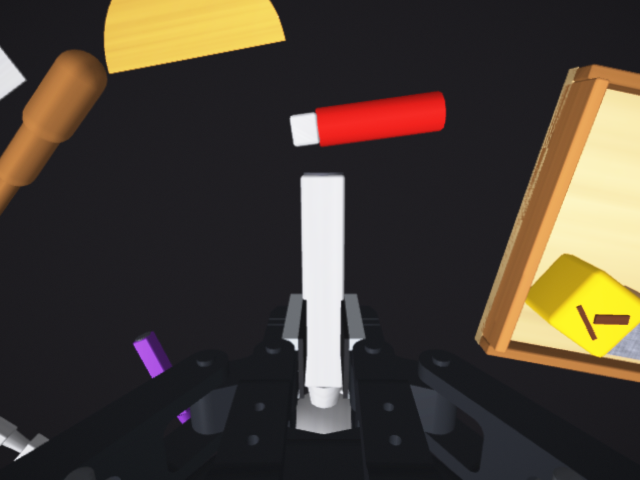

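Emit:
drive_tool([
  [[-0.11,0.95,0],[0,0,0.16]],
  [[-0.1,0.95,0],[0,0,0.16]],
  [[-0.09,0.95,0],[0,0,0.16]],
  [[-0.08,0.95,0],[0,0,0.17]],
  [[-0.07,0.96,0],[0,0,0.16]],
])

```text
time: 5.95
eef_pos: [0.6296, -0.1312, 0.133]
orientation: [0.0, 0.961, -0.275, -0.001]
ft_force: [-0.1, -0.2, -3.6]
finger_gap: 0.147
```

Emit:
drive_tool([
  [[-0.06,0.96,0],[0,0,0.17]],
  [[-0.05,0.96,0],[0,0,0.16]],
  [[-0.04,0.96,0],[0,0,0.17]],
  [[-0.03,0.96,0],[0,0,0.16]],
  [[-0.02,0.96,0],[0,0,0.17]],
])

```text
time: 6.45
eef_pos: [0.5596, -0.2289, 0.1332]
orientation: [0.0, 0.953, -0.303, -0.0]
ft_force: [0.4, -1.1, -4.2]
finger_gap: 0.15
```

Emit:
drive_tool([
  [[0,0.96,0],[0,0,0.16]],
  [[0,0.96,0],[0,0,0.17]],
  [[0,0.96,0],[0,0,0.16]],
  [[0,0.95,0],[0,0,0.17]],
  [[0,0.96,0],[0,0,0.16]],
])

```text
time: 6.95
eef_pos: [0.4884, -0.3249, 0.1333]
orientation: [-0.0, 0.944, -0.33, -0.0]
ft_force: [0.9, 0.1, -4.0]
finger_gap: 0.149
```

Emit:
drive_tool([
  [[0,0.95,0],[0,0,0.17]],
  [[0,0,0],[0,0,0]],
  [[0,0,0],[0,0,0]],
])

```text
time: 7.25
eef_pos: [0.474, -0.3432, 0.1334]
orientation: [-0.0, 0.942, -0.336, -0.0]
ft_force: [0.3, 1.0, -4.5]
finger_gap: 0.156
```

```bash
python3 plan.py .4678 -.3662 .135 -39.84
```

```text
now 7.25 [ 0.474  -0.3432  0.1334] -39.27 grip 0.156 F [ 0.3  1.  -4.5]
[[[0.39, 0.87, -0.07], [0, 0.01, 0.14]]]
```

Emit:
drive_tool([
  [[0.39,0.87,0.2],[0,0,0.14]],
  [[0,0,0.7],[0,0,0]],
  [[0,0,0.7],[0,0,0]],
  [[0,0,0],[0,0,0]],
  [[0,0,0],[0,0,0]],
])

```text
time: 7.75
eef_pos: [0.4692, -0.3648, 0.0937]
orientation: [-0.0, 0.941, -0.339, -0.0]
ft_force: [-0.2, -0.2, -3.5]
finger_gap: 0.148
```

```bash
python3 - <<'E'
from bench import *
import cv2
p,d=grab_frame("wrist"); cv2.imwrite("pics/w4.png",p)
E
python3 plan.py .4678 -.3662 .044 -39.84
```

```text
now 7.8 [ 0.4696 -0.3652  0.0943] -39.67 grip 0.15 F [ 0.1 -0.5 -3.1]
[[[-0.01, 0.03, 0.67], [0, 0, 0.01]], [[-0.01, 0.02, 0.67], [0, 0, 0.02]], [[-0.01, 0.03, 0.67], [-0.01, -0.01, 0.01]]]
```

View pics/w4.png

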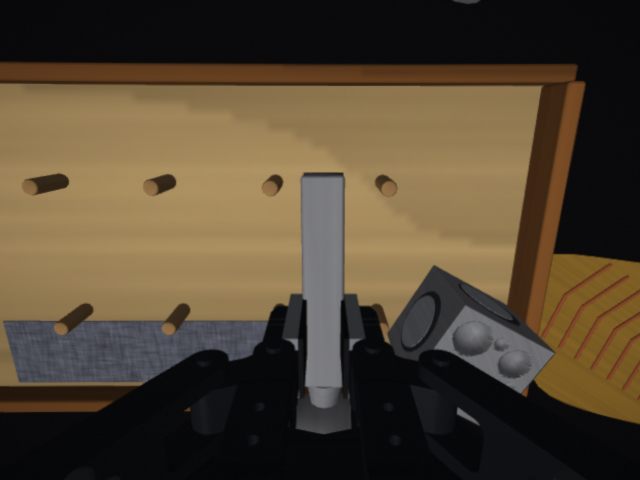

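Emit:
drive_tool([
  [[0,0,0.7],[0,0,0]],
  [[0,0,0.6],[0,0,0]],
  [[0,0,0.4],[0,0,0]],
  [[0,0,0.1],[0,0,0]],
  [[0,0,0],[0,0,0]],
])

```text
time: 8.3
eef_pos: [0.4691, -0.3657, 0.0491]
orientation: [0.0, 0.941, -0.34, 0.0]
ft_force: [-0.5, -0.2, -3.3]
finger_gap: 0.151
```

```bash
python3 plan.py .4678 -.3662 .044 -39.84
```

```text
now 8.3 [ 0.4691 -0.3657  0.0491] -39.72 grip 0.151 F [-0.5 -0.2 -3.3]
[[[-0.03, 0.05, 0.2], [0, 0, 0.03]]]
```

Emit:
drive_tool([
  [[0,0,0.1],[0,0,0]],
  [[0,0,0.1],[0,0,0]],
  [[0,0,0],[0,0,0]],
])

```text
time: 8.6
eef_pos: [0.4693, -0.3661, 0.0443]
orientation: [0.0, 0.94, -0.34, 0.001]
ft_force: [0.2, -0.7, -2.2]
finger_gap: 0.15
```

Emit:
drive_tool([
  [[0,0,0.06],[0,0,0]],
  [[0,0,0],[0,0,0]],
])

```text
time: 8.8
eef_pos: [0.4693, -0.3661, 0.0439]
orientation: [0.0, 0.94, -0.34, 0.001]
ft_force: [-2.7, 2.4, 13.2]
finger_gap: 0.152
```

Emit:
drive_tool([
  [[0,0,0],[0,0,0]],
  [[0,0,0],[0,0,0]],
  [[0,0,0],[0,0,0]],
], grip=0.35)

```text
time: 9.1
eef_pos: [0.4689, -0.3658, 0.0424]
orientation: [0.0, 0.94, -0.34, 0.0]
ft_force: [0.2, 0.8, 0.2]
finger_gap: 0.351
```

Emit:
drive_tool([
  [[0,0,-0.3],[0,0,0]],
  [[0,0,-0.8],[0,0,0]],
  [[0,0,-1],[0,0,0]],
  [[0,0,-1],[0,0,0]],
  [[0,0,-1],[0,0,0]],
])

```text
time: 9.6
eef_pos: [0.4687, -0.3657, 0.1463]
orientation: [0.0, 0.94, -0.34, 0.0]
ft_force: [-0.6, 0.7, 0.5]
finger_gap: 0.348
```

Emit:
drive_tool([
  [[0,0,-1],[0,0,0]],
  [[0,0,-1],[0,0,0]],
  [[0,0,0],[0,0,0]],
], grip=0.45)

```text
time: 9.9
eef_pos: [0.4704, -0.3669, 0.1989]
orientation: [0.001, 0.94, -0.34, 0.003]
ft_force: [0.3, -0.2, 1.0]
finger_gap: 0.45
```

```bash
python3 - <<'E'
from bench import *
import cv2,pickle
pickle.dump(camera_info("wrist"),open("w5.pkl","wb"))
p,d=grab_frame("wrist"); cv2.imwrite("pics/w5.png",p)
E
python3 plan.py .495 .117 .19 9
```

```text
now 9.95 [ 0.4696 -0.3663  0.1969] -39.74 grip 0.456 F [ 0.5 -0.7  0.1]
[[[-0.58, -0.78, 0.01], [0, 0, -0.61]], [[-0.55, -0.8, 0.01], [0, 0, -0.61]], [[-0.51, -0.82, 0.01], [0, 0, -0.61]], [[-0.48, -0.84, 0.01], [0, 0, -0.61]], [[-0.44, -0.86, 0.01], [0, 0, -0.61]]]
[[[-0.4, -0.88, 0.01], [0, 0, -0.61]], [[-0.36, -0.9, 0.01], [0, 0, -0.61]], [[-0.33, -0.91, 0.01], [0, 0, -0.61]], [[-0.29, -0.92, 0.01], [0, 0, -0.61]], [[-0.25, -0.94, 0.01], [0, 0, -0.61]]]
[[[-0.21, -0.95, 0.01], [0, 0, -0.61]], [[-0.16, -0.95, 0.01], [0, -0.01, -0.61]], [[-0.12, -0.96, 0.02], [0, 0, -0.61]], [[-0.08, -0.96, 0.01], [0, 0, -0.61]], [[-0.04, -0.97, 0.02], [0, -0.01, -0.61]]]
[[[0, -0.97, 0.01], [0.01, 0, -0.61]], [[0.04, -0.97, 0.02], [0, -0.01, -0.61]], [[0.08, -0.96, 0.01], [0.01, 0, -0.6]], [[0.12, -0.96, 0.02], [0, -0.01, -0.61]], [[0.16, -0.95, 0.02], [0.01, 0, -0.6]]]
```

View pics/w5.png

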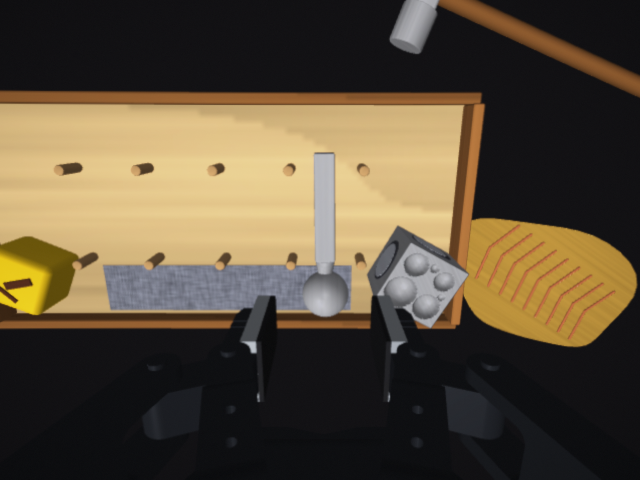

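Ball_38 lies between its dowels, ball (325,292) on the strip beside the block. Next ball_30.

Emit:
drive_tool([
  [[-0.58,-0.78,0],[0,0,-0.61]],
  [[-0.55,-0.8,0],[0,0,-0.61]],
  [[-0.51,-0.82,0],[0,0,-0.61]],
  [[-0.48,-0.84,0],[0,0,-0.61]],
  [[-0.44,-0.86,0],[0,0,-0.61]],
])

```text
time: 10.45
eef_pos: [0.4747, -0.2429, 0.1945]
orientation: [-0.0, 0.972, -0.236, -0.0]
ft_force: [0.4, -0.5, -0.6]
finger_gap: 0.448
```

Emit:
drive_tool([
  [[-0.4,-0.88,0],[0,0,-0.61]],
  [[-0.36,-0.9,0],[0,0,-0.61]],
  [[-0.33,-0.91,0],[0,0,-0.61]],
  [[-0.29,-0.92,0],[0,0,-0.61]],
  [[-0.25,-0.94,0],[0,0,-0.61]],
])

```text
time: 10.95
eef_pos: [0.481, -0.122, 0.1948]
orientation: [0.0, 0.991, -0.132, 0.0]
ft_force: [0.3, 0.3, 0.3]
finger_gap: 0.45
```

Emit:
drive_tool([
  [[-0.21,-0.95,0],[0,0,-0.61]],
  [[-0.16,-0.95,0],[0,0,-0.61]],
  [[-0.12,-0.96,0],[0,0,-0.61]],
  [[-0.08,-0.96,0],[0,0,-0.61]],
  [[-0.04,-0.97,0],[0,0,-0.61]],
])

```text
time: 11.45
eef_pos: [0.4875, -0.0013, 0.1949]
orientation: [0.0, 1.0, -0.025, 0.0]
ft_force: [-0.1, 0.2, 0.7]
finger_gap: 0.452
```

Emit:
drive_tool([
  [[0,-0.97,0],[0,0,-0.61]],
  [[0.04,-0.97,0],[0,0,-0.61]],
  [[0.08,-0.96,0],[0,0,-0.6]],
  [[0.12,-0.96,0],[0,0,-0.61]],
  [[0.16,-0.95,0],[0,0,-0.6]],
])

```text
time: 11.95
eef_pos: [0.4936, 0.1194, 0.1949]
orientation: [0.0, 0.997, 0.08, 0.0]
ft_force: [1.4, 0.7, 0.0]
finger_gap: 0.453
```

Emit:
drive_tool([
  [[0,0,0],[0,0,0]],
  [[0,0,0],[0,0,0]],
])

```text
time: 12.15
eef_pos: [0.4937, 0.1184, 0.1947]
orientation: [0.0, 0.997, 0.079, -0.0]
ft_force: [0.8, 0.1, -0.7]
finger_gap: 0.449
```

```bash
python3 mw.py w5 38 305 145 345 318 60; python3 - <<'E'
from bench import *
import cv2,pickle
pickle.dump(camera_info("wrist"),open("w6.pkl","wb"))
p,d=grab_frame("wrist"); cv2.imwrite("pics/w6.png",p)
E
python3 plan.py .4935 .1167 .03 10
```

```text
[324.875      289.16666667] [ 0.42784242 -0.33193987  0.019     ] 0.022328292086426244 140.80725542274948 0.08292698065475973 GRIP [ 0.4666 -0.3635] phi -39.2
now 12.2 [0.4938 0.1174 0.1947] 9.02 grip 0.448 F [ 0.3 -0.5  0.2]
[[[0, 0, 0.94], [0, 0, -0.04]], [[0, 0, 0.94], [0, 0, -0.03]], [[0, 0, 0.94], [0, 0, -0.04]], [[0, 0.01, 0.94], [0, 0, -0.03]], [[-0.01, 0, 0.94], [0, 0, -0.04]]]
[[[0, 0.01, 0.94], [0, 0, -0.03]], [[-0.01, 0, 0.95], [0.01, 0, -0.04]]]
```

View pics/w6.png

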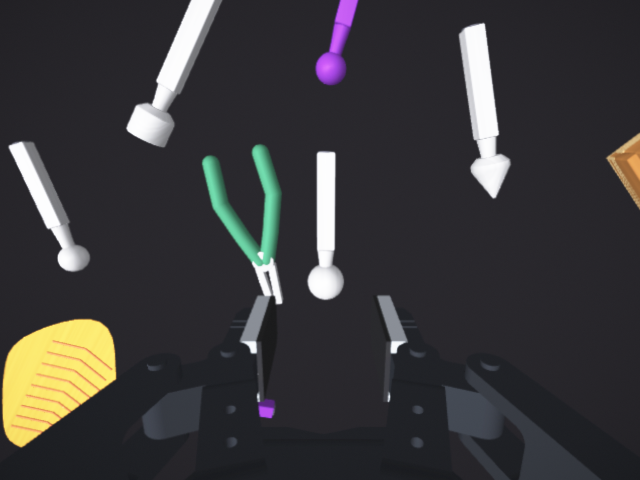

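```bash
python3 mw.py w6 30 305 148 350 302 100
```

```text
[325.025 281.175] [0.44603792 0.10943834 0.015     ] 0.014963489877328725 -171.1292286006664 0.07842058972920675 GRIP [0.4954 0.1171] phi 8.9
```

Emit:
drive_tool([
  [[0.06,0,0.94],[0,0,0]],
  [[0,0,0.94],[0,0,0]],
  [[0,0,0.94],[0,0,0]],
  [[0,0,0.94],[0,0,0]],
  [[0,0,0.94],[0,0,0]],
], grip=0.32)

```text
time: 12.7
eef_pos: [0.4957, 0.1165, 0.0765]
orientation: [0.0, 0.997, 0.077, 0.0]
ft_force: [-0.7, -0.9, -0.5]
finger_gap: 0.318
```

Emit:
drive_tool([
  [[0,0,0.9],[0,0,0]],
  [[0,0,0.9],[0,0,0]],
  [[0,0,0],[0,0,0]],
  [[0,0,0],[0,0,0]],
])

```text
time: 13.1
eef_pos: [0.4956, 0.1171, 0.0325]
orientation: [0.0, 0.997, 0.078, -0.0]
ft_force: [0.7, 0.1, -0.2]
finger_gap: 0.321
```

```bash
python3 plan.py .4954 .1171 .031 9
```

```text
now 13.1 [0.4956 0.1171 0.0325] 8.94 grip 0.321 F [ 0.7  0.1 -0.2]
[[[-0.01, 0, 0.06], [0.01, 0.01, -0.01]]]
```

Emit:
drive_tool([
  [[0,0,0],[0,0,0]],
  [[0,0,0],[0,0,0]],
  [[0,0,0],[0,0,0]],
  [[0,0,0],[0,0,0]],
], grip=0)

```text
time: 13.5
eef_pos: [0.4965, 0.1178, 0.0337]
orientation: [-0.0, 0.997, 0.078, 0.001]
ft_force: [-1.2, -0.8, 7.9]
finger_gap: 0.128
```

Emit:
drive_tool([
  [[0,0,-0.4],[0,0,0]],
  [[0,0,-0.9],[0,0,0]],
  [[0,0,-0.9],[0,0,0]],
  [[0,0,-0.9],[0,0,0]],
  [[0,0,-0.9],[0,0,0]],
])

```text
time: 14.0
eef_pos: [0.4955, 0.1176, 0.1341]
orientation: [-0.0, 0.997, 0.078, 0.0]
ft_force: [0.6, -0.3, -2.5]
finger_gap: 0.124
```

```bash
python3 - <<'E'
from bench import *
import cv2
p,d=grab_frame("wrist"); cv2.imwrite("pics/w7.png",p)
E
python3 plan.py .5014 -.3213 .133 -39.84
```

```text
now 14.05 [0.4972 0.1183 0.1374] 8.99 grip 0.124 F [ 1.1 -0.2  0.4]
[[[-0.14, 0.97, 0.01], [0, 0, 0.68]], [[-0.1, 0.97, 0.01], [0, 0, 0.68]], [[-0.05, 0.98, 0.01], [0, 0, 0.68]], [[-0.01, 0.98, 0.01], [0, 0, 0.68]], [[0.04, 0.98, 0.01], [0, 0, 0.68]]]
[[[0.09, 0.97, 0.01], [0, 0, 0.68]], [[0.13, 0.97, 0.01], [0, 0, 0.68]], [[0.18, 0.96, 0.01], [0, -0.01, 0.68]], [[0.23, 0.95, 0.01], [0, 0, 0.68]], [[0.27, 0.94, 0.01], [-0.01, 0, 0.68]]]
[[[0.31, 0.92, 0.01], [0, -0.01, 0.68]], [[0.36, 0.91, 0.01], [-0.01, 0, 0.68]], [[0.4, 0.89, 0.01], [0, -0.01, 0.67]], [[0.44, 0.87, 0.01], [-0.01, 0, 0.68]], [[0.48, 0.85, 0.01], [0, -0.01, 0.67]]]
[[[0.52, 0.82, 0], [-0.01, 0, 0.68]], [[0.56, 0.8, 0.01], [0, -0.01, 0.67]], [[0.6, 0.78, 0], [-0.01, -0.01, 0.68]]]
```

View pics/w7.png

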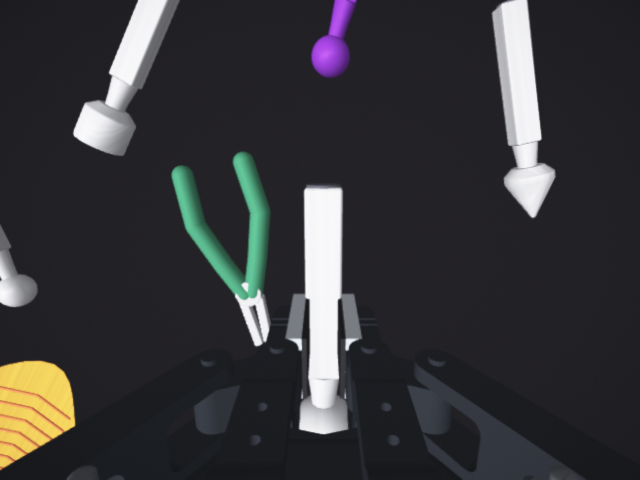

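Emit:
drive_tool([
  [[-0.14,0.97,0],[0,0,0.68]],
  [[-0.1,0.97,0],[0,0,0.68]],
  [[-0.05,0.98,0],[0,0,0.68]],
  [[0,0.98,0],[0,0,0.68]],
  [[0.04,0.98,0],[0,0,0.68]],
])

```text
time: 14.55
eef_pos: [0.4968, -0.0057, 0.1329]
orientation: [-0.0, 0.999, -0.041, 0.0]
ft_force: [0.4, -0.8, -3.0]
finger_gap: 0.126
```

Emit:
drive_tool([
  [[0.09,0.97,0],[0,0,0.68]],
  [[0.13,0.97,0],[0,0,0.68]],
  [[0.18,0.96,0],[0,0,0.68]],
  [[0.23,0.95,0],[0,0,0.68]],
  [[0.27,0.94,0],[0,0,0.68]],
])

```text
time: 15.05
eef_pos: [0.4981, -0.1278, 0.1329]
orientation: [-0.0, 0.987, -0.159, 0.0]
ft_force: [-0.1, 0.4, -4.0]
finger_gap: 0.123
```

Emit:
drive_tool([
  [[0.31,0.92,0],[0,0,0.68]],
  [[0.36,0.91,0],[0,0,0.68]],
  [[0.4,0.89,0],[0,0,0.67]],
  [[0.44,0.87,0],[0,0,0.68]],
  [[0.48,0.85,0],[0,0,0.67]],
])

```text
time: 15.55
eef_pos: [0.4993, -0.2501, 0.1327]
orientation: [-0.0, 0.962, -0.275, 0.0]
ft_force: [-0.2, 0.5, -2.8]
finger_gap: 0.123
```

Emit:
drive_tool([
  [[0.52,0.82,0],[0,0,0.68]],
  [[0.56,0.8,0],[0,0,0.67]],
  [[0.6,0.78,0],[0,0,0.68]],
  [[0,0,0],[0,0,0]],
  [[0,0,0],[0,0,0]],
])

```text
time: 16.05
eef_pos: [0.4998, -0.323, 0.132]
orientation: [-0.0, 0.94, -0.342, -0.0]
ft_force: [0.6, 0.8, -3.1]
finger_gap: 0.128
```

```bash
python3 plan.py .5022 -.3220 .095 -39.84
```

```text
now 16.05 [ 0.4998 -0.323   0.132 ] -39.97 grip 0.128 F [ 0.6  0.8 -3.1]
[[[0.02, -0.05, 0.74], [0, 0, -0.02]], [[0.03, -0.04, 0.74], [0, 0.01, -0.01]]]
```

Emit:
drive_tool([
  [[0.05,-0.09,0.8],[0,0,0]],
  [[0,0,0.9],[0,0,0]],
  [[0,0,0.9],[0,0,0]],
  [[0,0,0.7],[0,0,0]],
  [[0,0,0],[0,0,0]],
])

```text
time: 16.55
eef_pos: [0.5012, -0.3192, 0.0475]
orientation: [-0.001, 0.94, -0.34, -0.002]
ft_force: [-0.2, 0.9, -2.9]
finger_gap: 0.125
```

Emit:
drive_tool([
  [[0,0,0],[0,0,0]],
])

```text
time: 16.65
eef_pos: [0.5027, -0.3204, 0.05]
orientation: [-0.0, 0.94, -0.34, -0.0]
ft_force: [0.4, -1.0, -2.5]
finger_gap: 0.125
```

```bash
python3 plan.py .5022 -.3220 .0415 -39.84
```

```text
now 16.65 [ 0.5027 -0.3204  0.05  ] -39.8 grip 0.125 F [ 0.4 -1.  -2.5]
[[[0.03, 0.06, 0.34], [0, 0.01, 0.01]]]
```

Emit:
drive_tool([
  [[0,0.06,0.14],[0,0,0]],
  [[0,0,0.12],[0,0,0]],
  [[0,0,0.06],[0,0,0]],
  [[0,0,0],[0,0,0]],
])

```text
time: 17.05
eef_pos: [0.5016, -0.3224, 0.042]
orientation: [0.0, 0.94, -0.341, 0.0]
ft_force: [-0.6, 0.4, -2.4]
finger_gap: 0.123
```

Emit:
drive_tool([
  [[0,0,0.06],[0,0,0]],
  [[0,0,0],[0,0,0]],
])

```text
time: 17.25
eef_pos: [0.5017, -0.3224, 0.0417]
orientation: [0.0, 0.94, -0.341, 0.0]
ft_force: [-3.8, 1.7, 12.2]
finger_gap: 0.123
```

Emit:
drive_tool([
  [[0,0,0],[0,0,0]],
  [[0,0,0],[0,0,0]],
  [[0,0,0],[0,0,0]],
], grip=0.33)

```text
time: 17.55
eef_pos: [0.5016, -0.3223, 0.0404]
orientation: [0.0, 0.94, -0.341, 0.0]
ft_force: [0.0, 0.0, 0.0]
finger_gap: 0.33
```

Emit:
drive_tool([
  [[0,0,-0.3],[0,0,0]],
  [[0,0,-0.8],[0,0,0]],
  [[0,0,-1],[0,0,0]],
  [[0,0,-1],[0,0,0]],
  [[0,0,-1],[0,0,0]],
])

```text
time: 18.05
eef_pos: [0.5014, -0.3222, 0.1443]
orientation: [0.0, 0.94, -0.341, 0.0]
ft_force: [0.7, -0.3, 0.6]
finger_gap: 0.328
```

Emit:
drive_tool([
  [[0,0,-1],[0,0,0]],
  [[0,0,-1],[0,0,0]],
  [[0,0,0],[0,0,0]],
], grip=0.45)

```text
time: 18.35
eef_pos: [0.5032, -0.3232, 0.1969]
orientation: [0.0, 0.94, -0.341, 0.003]
ft_force: [0.1, -0.3, -0.0]
finger_gap: 0.452
```

```bash
python3 - <<'E'
from bench import *
import cv2,pickle
pickle.dump(camera_info("wrist"),open("w8.pkl","wb"))
p,d=grab_frame("wrist"); cv2.imwrite("pics/w8.png",p)
E
python3 plan.py .4758 .339 .195 25
```

```text
now 18.4 [ 0.5024 -0.3227  0.195 ] -39.85 grip 0.45 F [0.6 0.2 0.1]
[[[-0.63, -0.7, 0], [0, 0, -0.58]], [[-0.61, -0.73, 0], [0, 0, -0.58]], [[-0.58, -0.75, 0], [0, 0, -0.58]], [[-0.55, -0.77, 0], [0, 0, -0.58]], [[-0.51, -0.79, 0], [0, 0, -0.58]]]
[[[-0.48, -0.81, 0], [0, 0, -0.58]], [[-0.45, -0.83, 0], [0, 0, -0.58]], [[-0.41, -0.85, 0], [0, 0, -0.58]], [[-0.38, -0.87, 0], [0, 0, -0.58]], [[-0.34, -0.88, 0], [0, 0, -0.58]]]
[[[-0.31, -0.9, 0], [0, 0, -0.58]], [[-0.27, -0.91, 0], [0, 0, -0.58]], [[-0.23, -0.92, 0], [0, 0, -0.58]], [[-0.2, -0.93, 0], [0, 0, -0.58]], [[-0.16, -0.93, 0], [0, 0, -0.58]]]
[[[-0.12, -0.94, 0], [0, 0, -0.58]], [[-0.08, -0.94, 0], [0, 0, -0.58]], [[-0.04, -0.94, 0], [0, 0, -0.58]], [[-0.01, -0.95, -0.01], [0, 0, -0.58]], [[0.03, -0.95, 0], [0, 0, -0.58]]]
[[[0.07, -0.94, -0.01], [0, 0, -0.58]], [[0.11, -0.94, 0], [0.01, -0.01, -0.58]], [[0.15, -0.93, -0.01], [0, 0, -0.58]], [[0.18, -0.93, 0], [0.01, -0.01, -0.57]], [[0.22, -0.92, 0], [0, 0, -0.58]]]
[[[0.26, -0.91, -0.01], [0.01, -0.01, -0.57]], [[0.29, -0.9, 0], [0, 0, -0.58]], [[0.33, -0.89, -0.01], [0.01, -0.01, -0.57]]]
```

View pics/w8.png

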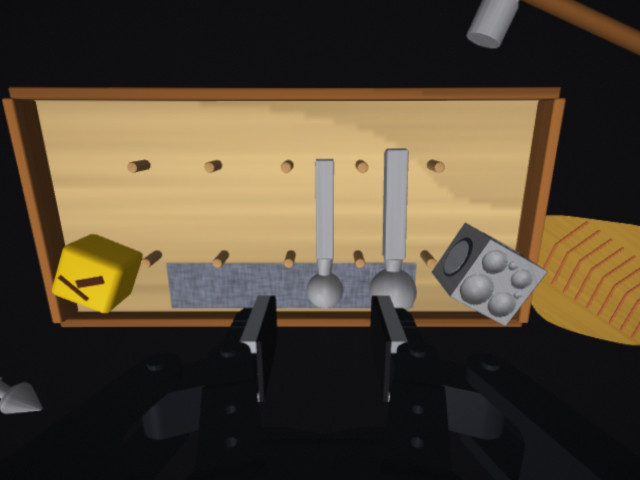

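Ball_30 (325,290) lies in the next space, ball_38 (393,290) beside the block. On to ball_22.

Emit:
drive_tool([
  [[-0.63,-0.7,0],[0,0,-0.58]],
  [[-0.61,-0.73,0],[0,0,-0.58]],
  [[-0.58,-0.75,0],[0,0,-0.58]],
  [[-0.55,-0.77,0],[0,0,-0.58]],
  [[-0.51,-0.79,0],[0,0,-0.58]],
])

```text
time: 18.9
eef_pos: [0.4962, -0.2022, 0.1925]
orientation: [-0.0, 0.97, -0.242, -0.0]
ft_force: [0.3, -0.0, -0.3]
finger_gap: 0.448
```

Emit:
drive_tool([
  [[-0.48,-0.81,0],[0,0,-0.58]],
  [[-0.45,-0.83,0],[0,0,-0.58]],
  [[-0.41,-0.85,0],[0,0,-0.58]],
  [[-0.38,-0.87,0],[0,0,-0.58]],
  [[-0.34,-0.88,0],[0,0,-0.58]],
])

```text
time: 19.4
eef_pos: [0.4917, -0.0841, 0.1929]
orientation: [0.0, 0.99, -0.143, 0.0]
ft_force: [0.2, -1.0, 0.1]
finger_gap: 0.453
```

Emit:
drive_tool([
  [[-0.31,-0.9,0],[0,0,-0.58]],
  [[-0.27,-0.91,0],[0,0,-0.58]],
  [[-0.23,-0.92,0],[0,0,-0.58]],
  [[-0.2,-0.93,0],[0,0,-0.58]],
  [[-0.16,-0.93,0],[0,0,-0.58]],
])

```text
time: 19.9
eef_pos: [0.4867, 0.0343, 0.1929]
orientation: [0.0, 0.999, -0.042, 0.0]
ft_force: [-0.2, -0.1, -0.2]
finger_gap: 0.449
```

Emit:
drive_tool([
  [[-0.12,-0.94,0],[0,0,-0.58]],
  [[-0.08,-0.94,0],[0,0,-0.58]],
  [[-0.04,-0.94,0],[0,0,-0.58]],
  [[0,-0.95,0],[0,0,-0.58]],
  [[0.03,-0.95,0],[0,0,-0.58]],
])

```text
time: 20.4
eef_pos: [0.4821, 0.1524, 0.1929]
orientation: [0.0, 0.998, 0.059, 0.0]
ft_force: [0.8, -1.0, 0.2]
finger_gap: 0.447
```

Emit:
drive_tool([
  [[0.07,-0.94,0],[0,0,-0.58]],
  [[0.11,-0.94,0],[0,0,-0.58]],
  [[0.15,-0.93,0],[0,0,-0.58]],
  [[0.18,-0.93,0],[0,0,-0.57]],
  [[0.22,-0.92,0],[0,0,-0.58]],
])

```text
time: 20.9
eef_pos: [0.4771, 0.2704, 0.1928]
orientation: [0.0, 0.987, 0.159, 0.0]
ft_force: [0.6, -0.5, 0.6]
finger_gap: 0.451
```

Emit:
drive_tool([
  [[0.26,-0.91,0],[0,0,-0.57]],
  [[0.29,-0.9,0],[0,0,-0.58]],
  [[0.33,-0.89,0],[0,0,-0.57]],
  [[0,0,0],[0,0,0]],
  [[0,0,0],[0,0,0]],
])

```text
time: 21.4
eef_pos: [0.4742, 0.3404, 0.1926]
orientation: [0.0, 0.976, 0.217, -0.0]
ft_force: [0.2, -0.0, -0.5]
finger_gap: 0.448
```

```bash
python3 - <<'E'
from bench import *
import cv2,pickle
pickle.dump(camera_info("wrist"),open("w9.pkl","wb"))
p,d=grab_frame("wrist"); cv2.imwrite("pics/w9.png",p)
E
python3 plan.py .4758 .339 .03 25
```

```text
now 21.45 [0.4746 0.3394 0.1926] 25.01 grip 0.45 F [ 1.1 -1.  -0. ]
[[[0.01, 0, 0.93], [0, 0, 0]], [[0.01, 0.01, 0.93], [0, 0, 0]], [[0, 0, 0.93], [0, 0, 0]], [[0.01, 0.01, 0.93], [0, 0, 0]], [[0, 0, 0.93], [0, 0, 0]]]
[[[0.01, 0.01, 0.93], [0, 0, 0]], [[0, 0, 0.92], [0.01, 0.01, 0]]]
```

View pics/w9.png

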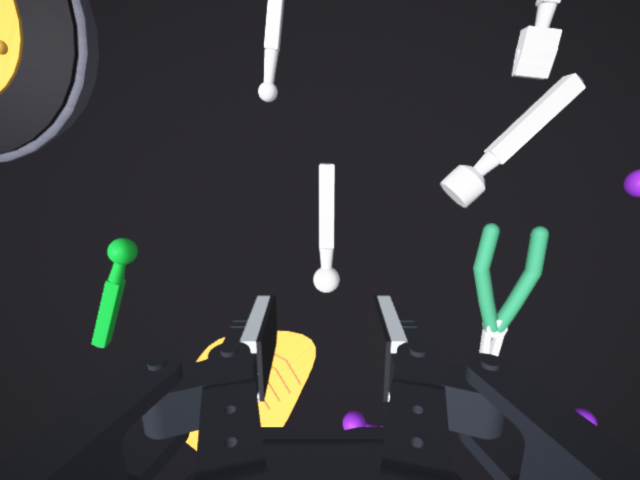

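```bash
python3 mw.py w9 22 305 158 350 298 100;python3 mw.py w9 14 255 0 290 106 100
```

```text
[325.775 279.175] [0.432104   0.31824536 0.011     ] 0.011109818530612483 -155.125476602567 0.07090605744993754 GRIP [0.4775 0.3393] phi 24.9
[267.16666667  91.16666667] [0.54709421 0.41995745 0.007     ] 0.007834910491390939 -162.44476555690807 0.044245034626765614 GRIP [0.5948 0.435 ] phi 17.6
```

Emit:
drive_tool([
  [[0,0,0.93],[0,0,0]],
  [[0,0,0.93],[0,0,0]],
  [[0,0,0.93],[0,0,0]],
  [[0,0,0.93],[0,0,0]],
])

```text
time: 21.85
eef_pos: [0.4754, 0.3382, 0.0991]
orientation: [0.0, 0.977, 0.216, 0.0]
ft_force: [-0.0, -0.3, -0.1]
finger_gap: 0.452
```

```bash
python3 plan.py .4758 .339 .03 25
```

```text
now 21.85 [0.4754 0.3382 0.0991] 24.89 grip 0.452 F [-0.  -0.3 -0.1]
[[[0.01, -0.01, 0.92], [0, 0, -0.01]], [[0.01, -0.01, 0.92], [0.01, 0, -0.01]], [[0.01, 0, 0.92], [0, 0, -0.01]]]
```

Emit:
drive_tool([
  [[0.08,0,0.9],[0,0,0]],
  [[0,0,0.9],[0,0,0]],
  [[0,0,0.85],[0,0,0]],
  [[0,0,0],[0,0,0]],
  [[0,0,0],[0,0,0]],
])

```text
time: 22.35
eef_pos: [0.477, 0.3397, 0.0338]
orientation: [0.0, 0.976, 0.216, -0.0]
ft_force: [0.2, 0.3, 0.3]
finger_gap: 0.45
```

```bash
python3 plan.py .4775 .339 .03 25
```

```text
now 22.35 [0.477  0.3397 0.0338] 24.94 grip 0.45 F [0.2 0.3 0.3]
[[[0.01, 0.03, 0.15], [0.01, 0.01, -0.02]]]
```

Emit:
drive_tool([
  [[0,0,0.14],[0,0,0]],
  [[0,0,0],[0,0,0]],
])

```text
time: 22.55
eef_pos: [0.4773, 0.3405, 0.0308]
orientation: [-0.0, 0.976, 0.216, 0.001]
ft_force: [-0.4, 0.5, 0.3]
finger_gap: 0.447
```

Emit:
drive_tool([
  [[0,0,0],[0,0,0]],
  [[0,0,0],[0,0,0]],
  [[0,0,0],[0,0,0]],
  [[0,0,0],[0,0,0]],
], grip=0)

```text
time: 22.95
eef_pos: [0.477, 0.3407, 0.0308]
orientation: [-0.0, 0.976, 0.216, 0.0]
ft_force: [-1.7, -0.7, 6.7]
finger_gap: 0.101
```

Emit:
drive_tool([
  [[0,0,-0.4],[0,0,0]],
  [[0,0,-0.9],[0,0,0]],
  [[0,0,-0.9],[0,0,0]],
  [[0,0,-0.9],[0,0,0]],
  [[0,0,-0.9],[0,0,0]],
])

```text
time: 23.45
eef_pos: [0.4767, 0.3403, 0.1315]
orientation: [-0.0, 0.976, 0.216, 0.0]
ft_force: [-0.1, 0.4, -1.2]
finger_gap: 0.101
```

```bash
python3 - <<'E'
from bench import *
import cv2
p,d=grab_frame("wrist"); cv2.imwrite("pics/w10.png",p)
E
python3 plan.py .5373 -.2783 .133 -39.84
```

```text
now 23.5 [0.4781 0.3417 0.1352] 25.0 grip 0.102 F [1.1 1.  0.6]
[[[-0.32, 0.9, 0], [0, 0, 0.62]], [[-0.28, 0.92, 0], [0, 0, 0.62]], [[-0.24, 0.93, 0], [0, 0, 0.62]], [[-0.2, 0.94, 0], [0, 0, 0.62]], [[-0.16, 0.94, 0], [0, 0, 0.62]]]
[[[-0.12, 0.95, 0], [0, 0, 0.62]], [[-0.08, 0.96, 0], [0, 0, 0.62]], [[-0.04, 0.96, 0], [0, 0, 0.62]], [[0.01, 0.96, 0], [0, 0, 0.62]], [[0.05, 0.96, 0], [0, 0, 0.63]]]
[[[0.09, 0.95, 0], [0, 0, 0.62]], [[0.13, 0.95, 0], [0, 0, 0.63]], [[0.17, 0.94, 0], [0, 0, 0.62]], [[0.21, 0.93, 0], [0, 0, 0.63]], [[0.25, 0.92, 0], [-0.01, 0, 0.62]]]
[[[0.29, 0.91, 0], [-0.01, 0, 0.63]], [[0.33, 0.9, 0], [0, 0, 0.62]], [[0.37, 0.88, 0], [-0.01, 0, 0.63]], [[0.41, 0.87, 0], [0, 0, 0.62]], [[0.45, 0.85, 0.01], [-0.01, 0, 0.63]]]
[[[0.48, 0.83, 0.01], [0, -0.01, 0.62]], [[0.52, 0.81, 0], [-0.01, 0, 0.63]], [[0.55, 0.78, 0.01], [0, -0.01, 0.62]], [[0.59, 0.76, 0], [-0.01, 0, 0.63]], [[0.62, 0.73, 0.01], [0, -0.01, 0.62]]]
[[[0.65, 0.7, 0], [-0.01, 0, 0.63]]]
```

View pics/w10.png

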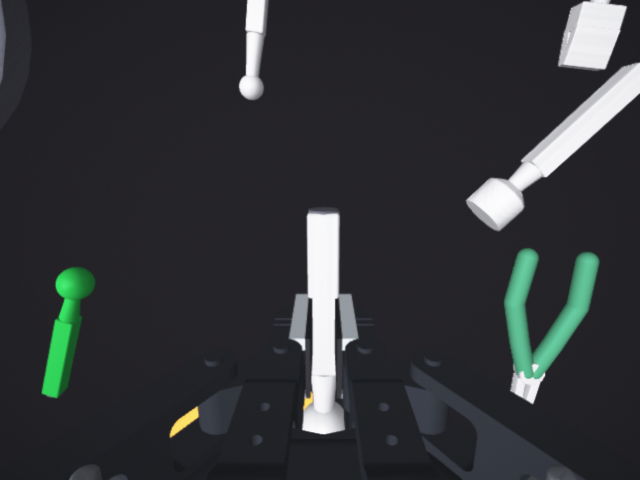

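Emit:
drive_tool([
  [[-0.32,0.9,0],[0,0,0.62]],
  [[-0.28,0.92,0],[0,0,0.62]],
  [[-0.24,0.93,0],[0,0,0.62]],
  [[-0.2,0.94,0],[0,0,0.62]],
  [[-0.16,0.94,0],[0,0,0.62]],
])

```text
time: 24.0
eef_pos: [0.4883, 0.2202, 0.1305]
orientation: [-0.0, 0.994, 0.109, 0.0]
ft_force: [0.1, -0.2, -0.2]
finger_gap: 0.101
```

Emit:
drive_tool([
  [[-0.12,0.95,0],[0,0,0.62]],
  [[-0.08,0.96,0],[0,0,0.62]],
  [[-0.04,0.96,0],[0,0,0.62]],
  [[0,0.96,0],[0,0,0.62]],
  [[0.05,0.96,0],[0,0,0.63]],
])

```text
time: 24.5
eef_pos: [0.4995, 0.1007, 0.1306]
orientation: [-0.0, 1.0, 0.001, 0.0]
ft_force: [1.5, -0.0, -1.1]
finger_gap: 0.101
```

Emit:
drive_tool([
  [[0.09,0.95,0],[0,0,0.62]],
  [[0.13,0.95,0],[0,0,0.63]],
  [[0.17,0.94,0],[0,0,0.62]],
  [[0.21,0.93,0],[0,0,0.63]],
  [[0.25,0.92,0],[0,0,0.62]],
])

```text
time: 25.0
eef_pos: [0.5109, -0.0181, 0.1306]
orientation: [-0.0, 0.994, -0.108, 0.0]
ft_force: [-0.0, 1.1, -1.3]
finger_gap: 0.1
```

Emit:
drive_tool([
  [[0.29,0.91,0],[0,0,0.63]],
  [[0.33,0.9,0],[0,0,0.62]],
  [[0.37,0.88,0],[0,0,0.63]],
  [[0.41,0.87,0],[0,0,0.62]],
  [[0.45,0.85,0],[0,0,0.63]],
])

```text
time: 25.5
eef_pos: [0.5222, -0.1373, 0.1306]
orientation: [-0.0, 0.976, -0.216, 0.0]
ft_force: [0.8, -0.2, -0.6]
finger_gap: 0.101
```

Emit:
drive_tool([
  [[0.48,0.83,0],[0,0,0.62]],
  [[0.52,0.81,0],[0,0,0.63]],
  [[0.55,0.78,0],[0,0,0.62]],
  [[0.59,0.76,0],[0,0,0.63]],
  [[0.62,0.73,0],[0,0,0.62]],
])

```text
time: 26.0
eef_pos: [0.5335, -0.2577, 0.1301]
orientation: [-0.0, 0.947, -0.322, 0.0]
ft_force: [0.8, 0.2, -1.7]
finger_gap: 0.101
```

Emit:
drive_tool([
  [[0.65,0.7,0],[0,0,0.63]],
  [[0,0,0],[0,0,0]],
  [[0,0,0],[0,0,0]],
])

```text
time: 26.3
eef_pos: [0.5356, -0.2806, 0.1298]
orientation: [-0.0, 0.94, -0.342, -0.0]
ft_force: [-0.1, 0.8, -1.6]
finger_gap: 0.097
```

```bash
python3 plan.py .5373 -.2783 .047 -39.84
```

```text
now 26.3 [ 0.5356 -0.2806  0.1298] -39.96 grip 0.097 F [-0.1  0.8 -1.6]
[[[0, -0.03, 0.83], [0, 0, -0.01]], [[0, -0.03, 0.83], [0, 0, -0.01]], [[0, -0.03, 0.83], [0, 0, 0]], [[0, -0.02, 0.82], [0, 0.01, -0.01]]]
```

Emit:
drive_tool([
  [[0,-0.08,0.8],[0,0,0]],
  [[0,0,0.9],[0,0,0]],
  [[0,0,0.9],[0,0,0]],
  [[0,0,0.7],[0,0,0]],
  [[0,0,0],[0,0,0]],
])

```text
time: 26.8
eef_pos: [0.5356, -0.2762, 0.0453]
orientation: [-0.001, 0.94, -0.34, -0.002]
ft_force: [-0.4, 0.1, -1.0]
finger_gap: 0.099
```

Emit:
drive_tool([
  [[0,0,0],[0,0,0]],
])

```text
time: 26.9
eef_pos: [0.5372, -0.2773, 0.0478]
orientation: [-0.0, 0.94, -0.34, -0.0]
ft_force: [-0.6, 0.5, 0.4]
finger_gap: 0.095
```

```bash
python3 plan.py .5373 -.2783 .039 -39.84
```

```text
now 26.9 [ 0.5372 -0.2773  0.0478] -39.79 grip 0.095 F [-0.6  0.5  0.4]
[[[0.03, 0.03, 0.35], [0, 0.01, 0.01]]]
```

Emit:
drive_tool([
  [[0,0,0.14],[0,0,0]],
  [[0,0,0.14],[0,0,0]],
  [[0,0,0.06],[0,0,0]],
  [[0,0,0],[0,0,0]],
])

```text
time: 27.3
eef_pos: [0.537, -0.2781, 0.0392]
orientation: [0.0, 0.94, -0.341, 0.0]
ft_force: [0.2, -0.9, -0.6]
finger_gap: 0.103
```

Emit:
drive_tool([
  [[0,0,0.04],[0,0,0]],
  [[0,0,0],[0,0,0]],
])

```text
time: 27.5
eef_pos: [0.5371, -0.2782, 0.0388]
orientation: [0.0, 0.94, -0.341, 0.0]
ft_force: [-2.5, 0.8, 7.0]
finger_gap: 0.1
```

Emit:
drive_tool([
  [[0,0,0],[0,0,0]],
  [[0,0,0],[0,0,0]],
  [[0,0,0],[0,0,0]],
], grip=0.33)

```text
time: 27.8
eef_pos: [0.537, -0.2781, 0.0381]
orientation: [0.0, 0.94, -0.341, 0.0]
ft_force: [0.6, 1.1, 0.1]
finger_gap: 0.331
```

Emit:
drive_tool([
  [[0,0,-0.3],[0,0,0]],
  [[0,0,-0.8],[0,0,0]],
  [[0,0,-1],[0,0,0]],
  [[0,0,-1],[0,0,0]],
  [[0,0,-1],[0,0,0]],
])

```text
time: 28.3
eef_pos: [0.5369, -0.2781, 0.1421]
orientation: [0.0, 0.94, -0.341, 0.0]
ft_force: [-0.1, 0.2, 0.2]
finger_gap: 0.328
```

Emit:
drive_tool([
  [[0,0,-1],[0,0,0]],
  [[0,0,-1],[0,0,0]],
  [[0,0,0],[0,0,0]],
], grip=0.4)

```text
time: 28.6
eef_pos: [0.5388, -0.2789, 0.1948]
orientation: [0.0, 0.94, -0.341, 0.003]
ft_force: [0.5, -0.3, -0.4]
finger_gap: 0.402
```

```bash
python3 - <<'E'
from bench import *
import cv2,pickle
pickle.dump(camera_info("wrist"),open("w11.pkl","wb"))
p,d=grab_frame("wrist"); cv2.imwrite("pics/w11.png",p)
E
python3 plan.py .5945 .435 .195 17.2
```

```text
now 28.65 [ 0.538  -0.2785  0.1928] -39.86 grip 0.398 F [ 0.4 -0.4 -0.9]
[[[-0.55, -0.78, 0], [0, 0, -0.48]], [[-0.53, -0.8, 0], [0, 0, -0.48]], [[-0.5, -0.81, 0], [0, 0, -0.48]], [[-0.47, -0.83, 0], [0, 0, -0.47]], [[-0.44, -0.85, 0], [0, 0, -0.48]]]
[[[-0.41, -0.86, -0.01], [0, 0, -0.47]], [[-0.39, -0.87, 0], [0, 0, -0.48]], [[-0.36, -0.88, -0.01], [0, 0, -0.47]], [[-0.33, -0.9, 0], [0, 0, -0.48]], [[-0.3, -0.91, -0.01], [0, 0, -0.47]]]
[[[-0.27, -0.92, 0], [0, 0, -0.48]], [[-0.24, -0.92, -0.01], [0, 0, -0.47]], [[-0.21, -0.93, 0], [0, 0, -0.48]], [[-0.17, -0.94, -0.01], [0, 0, -0.47]], [[-0.14, -0.94, 0], [0, 0, -0.48]]]
[[[-0.11, -0.95, -0.01], [0, 0, -0.47]], [[-0.08, -0.95, 0], [0, 0, -0.48]], [[-0.05, -0.95, -0.01], [0, 0, -0.47]], [[-0.02, -0.95, 0], [0, 0, -0.48]], [[0.01, -0.95, -0.01], [0, 0, -0.47]]]
[[[0.05, -0.95, 0], [0, 0, -0.48]], [[0.08, -0.95, -0.01], [0, -0.01, -0.47]], [[0.11, -0.95, 0], [0, 0, -0.48]], [[0.14, -0.95, -0.01], [0, -0.01, -0.47]], [[0.17, -0.94, 0], [0.01, 0, -0.48]]]
[[[0.2, -0.93, 0], [0, -0.01, -0.47]], [[0.23, -0.93, -0.01], [0.01, 0, -0.48]], [[0.27, -0.92, 0], [0, -0.01, -0.47]], [[0.29, -0.91, -0.01], [0.01, 0, -0.48]], [[0.33, -0.89, 0], [0, -0.01, -0.47]]]
```

View pics/w11.png

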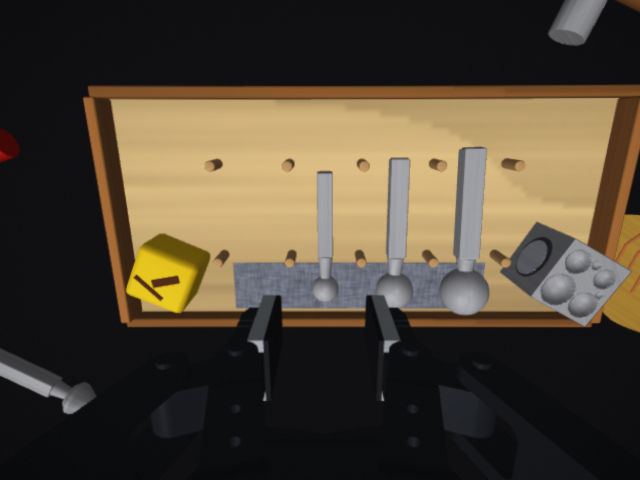

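Ball_22 (325,288) is in the third space; 30 and 38 are undisturbed. Last: ball_14.

Emit:
drive_tool([
  [[-0.55,-0.78,0],[0,0,-0.48]],
  [[-0.53,-0.8,0],[0,0,-0.48]],
  [[-0.5,-0.81,0],[0,0,-0.48]],
  [[-0.47,-0.83,0],[0,0,-0.47]],
  [[-0.44,-0.85,0],[0,0,-0.48]],
])

```text
time: 29.15
eef_pos: [0.5462, -0.1558, 0.1901]
orientation: [-0.0, 0.966, -0.259, -0.001]
ft_force: [1.2, 0.8, 0.1]
finger_gap: 0.403
```

Emit:
drive_tool([
  [[-0.41,-0.86,0],[0,0,-0.47]],
  [[-0.39,-0.87,0],[0,0,-0.48]],
  [[-0.36,-0.88,0],[0,0,-0.47]],
  [[-0.33,-0.9,0],[0,0,-0.48]],
  [[-0.3,-0.91,0],[0,0,-0.47]],
])

```text
time: 29.65
eef_pos: [0.5551, -0.037, 0.1902]
orientation: [-0.0, 0.984, -0.178, -0.0]
ft_force: [0.0, 1.4, -0.6]
finger_gap: 0.397
```

Emit:
drive_tool([
  [[-0.27,-0.92,0],[0,0,-0.48]],
  [[-0.24,-0.92,0],[0,0,-0.47]],
  [[-0.21,-0.93,0],[0,0,-0.48]],
  [[-0.17,-0.94,0],[0,0,-0.47]],
  [[-0.14,-0.94,0],[0,0,-0.48]],
])

```text
time: 30.15
eef_pos: [0.564, 0.0818, 0.1901]
orientation: [-0.0, 0.995, -0.096, -0.001]
ft_force: [0.1, -0.7, 0.7]
finger_gap: 0.403
```

Emit:
drive_tool([
  [[-0.11,-0.95,0],[0,0,-0.47]],
  [[-0.08,-0.95,0],[0,0,-0.48]],
  [[-0.05,-0.95,0],[0,0,-0.47]],
  [[-0.02,-0.95,0],[0,0,-0.48]],
  [[0.01,-0.95,0],[0,0,-0.47]],
])

```text
time: 30.65
eef_pos: [0.5729, 0.2003, 0.1901]
orientation: [-0.0, 1.0, -0.013, -0.001]
ft_force: [0.5, 0.6, -1.3]
finger_gap: 0.401
```

Emit:
drive_tool([
  [[0.05,-0.95,0],[0,0,-0.48]],
  [[0.08,-0.95,0],[0,0,-0.47]],
  [[0.11,-0.95,0],[0,0,-0.48]],
  [[0.14,-0.95,0],[0,0,-0.47]],
  [[0.17,-0.94,0],[0,0,-0.48]],
])

```text
time: 31.15
eef_pos: [0.5822, 0.3193, 0.19]
orientation: [-0.0, 0.998, 0.07, -0.001]
ft_force: [0.3, 0.1, 0.1]
finger_gap: 0.399
```

Emit:
drive_tool([
  [[0.2,-0.93,0],[0,0,-0.47]],
  [[0.23,-0.93,0],[0,0,-0.48]],
  [[0.27,-0.92,0],[0,0,-0.47]],
  [[0.29,-0.91,0],[0,0,-0.48]],
  [[0.33,-0.89,0],[0,0,-0.47]],
])

```text
time: 31.65
eef_pos: [0.5914, 0.4381, 0.1899]
orientation: [-0.0, 0.988, 0.152, -0.001]
ft_force: [-0.1, -0.1, 0.3]
finger_gap: 0.401
```

Emit:
drive_tool([
  [[0,0,0],[0,0,0]],
  [[0,0,0],[0,0,0]],
])

```text
time: 31.85
eef_pos: [0.5917, 0.4369, 0.1897]
orientation: [0.0, 0.989, 0.151, -0.001]
ft_force: [-0.2, -0.7, 0.7]
finger_gap: 0.398
```

```bash
python3 - <<'E'
from bench import *
import cv2,pickle
pickle.dump(camera_info("wrist"),open("w12.pkl","wb"))
p,d=grab_frame("wrist"); cv2.imwrite("pics/w12.png",p)
E
python3 plan.py .5945 .435 .03 17.5; python3 mw.py w12 14 300 120 350 294 100
```

```text
now 31.9 [0.5925 0.4356 0.1899] 17.26 grip 0.402 F [ 0.1 -0.2 -0.1]
[[[0.01, 0.01, 0.91], [0, 0, -0.01]], [[0.01, 0.01, 0.91], [0, 0, -0.01]], [[0.01, 0, 0.92], [0, 0, -0.01]], [[0.01, 0.01, 0.91], [0, 0, -0.01]], [[0.01, 0, 0.92], [0, 0.01, -0.01]]]
[[[0.01, 0.01, 0.91], [0.01, 0, 0]], [[0.02, 0, 0.92], [0, 0.01, -0.01]]]
[326.625 278.625] [0.54698381 0.42004225 0.007     ] 0.007095677240939783 -162.82785785587473 0.06302026391299688 GRIP [0.5948 0.4348] phi 17.2
```

View pics/w12.png

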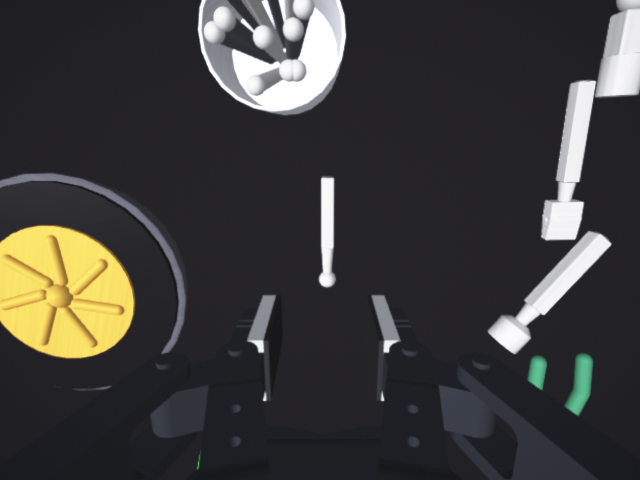

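Ball_14 (327,279) with its tail at (327,178). The cup of punches at (270,60) stands near, so check clearance to the gripper and camera.

```bash
python3 - <<'E'
from h import *
from bench import *
import pickle
ci=camera_info("scene"); d=np.load("scene0.npy")
pts=[(u,v) for v in range(362,416) for u in range(392,442)]
z=np.array([d[v,u] for u,v in pts]); rr=rays(ci,pts); P=np.array(ci["eye"])+rr*z[:,None]
P=P[(z>0)&(P[:,2]>.02)]
f=np.radians(17.3); g=P[:,:2]-[.5948,.4348]
x=g@[np.cos(f),np.sin(f)]; y=g@[np.sin(f),-np.cos(f)]
for lo,hi in((.02,.05),(.05,.08),(.08,.1),(.1,.15),(.15,.3)):
    k=(P[:,2]>lo)&(P[:,2]<hi)
    if k.any(): print(lo,hi,k.sum(),"x",x[k].min().round(3),x[k].max().round(3),"y",y[k].min().round(3),y[k].max().round(3))
print(P[:,2].max())
E
```

```text
0.02 0.05 325 x 0.081 0.161 y -0.069 0.01
0.05 0.08 475 x 0.078 0.163 y -0.069 0.011
0.08 0.1 162 x 0.085 0.16 y -0.067 -0.01
0.1 0.15 193 x 0.088 0.149 y -0.057 -0.006
0.11701366604361718
```

```bash
python3 - <<'E'
from h import *
from bench import *
w=camera_info("wrist")["eye"]
for n in("scene","side"):
    c=camera_info(n); p,d=grab_frame(n); q=proj(c,w)[0]; print(n,q); cv2.circle(p,tuple(int(round(v)) for v in q),4,(0,0,255),1)
    u,v=[int(t) for t in q]; u0=max(0,min(u-100,440));v0=max(0,min(v-75,330))
    cv2.imwrite(f"pics/cam_{n}.png",cv2.resize(p[v0:v0+150,u0:u0+200],None,fx=3,fy=3,interpolation=2))
E
python3 -c "
import cv2,numpy as np
cv2.imwrite('pics/cam2.png',cv2.resize(np.hstack([cv2.imread('pics/cam_scene.png'),cv2.imread('pics/cam_side.png')]),(800,300)))"
```

```text
scene [426.36513406 305.13615031]
side [ 56.84277415 201.4691375 ]
```

View pics/cam2.png

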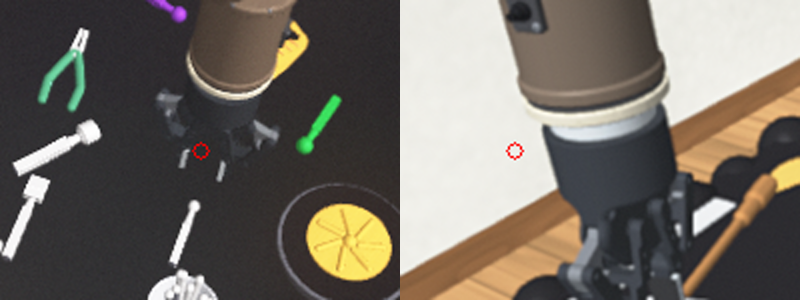

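No camera housing exists there (empty at the mark), so the descent is clear.

Emit:
drive_tool([
  [[0.03,0.03,0.9],[0,0,0]],
  [[0,0,0.9],[0,0,0]],
  [[0,0,0.9],[0,0,0]],
  [[0,0,0.9],[0,0,0]],
  [[0,0,0.9],[0,0,0]],
])

```text
time: 32.5
eef_pos: [0.5949, 0.4337, 0.0774]
orientation: [0.0, 0.989, 0.149, 0.0]
ft_force: [0.8, 0.2, -0.0]
finger_gap: 0.399
```

Emit:
drive_tool([
  [[0,0,0.9],[0,0,0]],
  [[0,0,0.6],[0,0,0]],
  [[0,0,0],[0,0,0]],
  [[0,0,0],[0,0,0]],
])

```text
time: 32.9
eef_pos: [0.5948, 0.4348, 0.0412]
orientation: [-0.0, 0.989, 0.149, 0.0]
ft_force: [0.1, -0.2, 0.4]
finger_gap: 0.403
```

```bash
python3 plan.py .5935 .4345 .029 17.2
```

```text
now 32.9 [0.5948 0.4348 0.0412] 17.16 grip 0.403 F [ 0.1 -0.2  0.4]
[[[-0.05, -0.01, 0.49], [0, -0.01, -0.01]]]
```

Emit:
drive_tool([
  [[-0.05,0,0.3],[0,0,0]],
  [[0,0,0.2],[0,0,0]],
  [[0,0,0],[0,0,0]],
])

```text
time: 33.2
eef_pos: [0.5931, 0.4342, 0.0276]
orientation: [0.0, 0.989, 0.149, -0.0]
ft_force: [-0.3, 1.2, -0.2]
finger_gap: 0.401
```

Emit:
drive_tool([
  [[0,0,0],[0,0,0]],
  [[0,0,0],[0,0,0]],
  [[0,0,0],[0,0,0]],
  [[0,0,0],[0,0,0]],
], grip=0)

```text
time: 33.6
eef_pos: [0.5935, 0.4348, 0.0286]
orientation: [-0.0, 0.989, 0.149, 0.0]
ft_force: [-0.9, 0.4, 3.6]
finger_gap: 0.072
```

Emit:
drive_tool([
  [[0,0,-0.4],[0,0,0]],
  [[0,0,-0.9],[0,0,0]],
  [[0,0,-0.9],[0,0,0]],
  [[0,0,-0.9],[0,0,0]],
  [[0,0,-0.9],[0,0,0]],
])

```text
time: 34.1
eef_pos: [0.5932, 0.4345, 0.1295]
orientation: [-0.0, 0.989, 0.149, 0.0]
ft_force: [0.1, 0.4, 0.0]
finger_gap: 0.073
```

```bash
python3 - <<'E'
from bench import *
import cv2
p,d=grab_frame("wrist"); cv2.imwrite("pics/w13.png",p)
E
python3 plan.py .5740 -.2360 .131 -39.84
```

```text
now 34.15 [0.5947 0.4359 0.134 ] 17.18 grip 0.07 F [0.3 1.4 3.3]
[[[-0.31, 0.91, 0], [0, 0, 0.51]], [[-0.28, 0.92, 0], [0, 0, 0.51]], [[-0.25, 0.93, 0], [0, 0, 0.51]], [[-0.21, 0.94, 0], [0, 0, 0.51]], [[-0.18, 0.94, 0], [0, 0, 0.51]]]
[[[-0.15, 0.95, 0], [0, 0, 0.51]], [[-0.11, 0.95, 0], [0, 0, 0.51]], [[-0.08, 0.96, 0], [0, 0, 0.51]], [[-0.04, 0.96, 0], [0, 0, 0.51]], [[-0.01, 0.96, 0], [0, 0, 0.51]]]
[[[0.02, 0.96, 0], [0, 0, 0.51]], [[0.06, 0.96, 0], [0, 0, 0.51]], [[0.09, 0.96, 0], [0, 0, 0.51]], [[0.13, 0.95, 0], [-0.01, 0, 0.51]], [[0.16, 0.95, 0], [0, 0, 0.51]]]
[[[0.19, 0.94, 0], [-0.01, 0, 0.51]], [[0.23, 0.93, 0], [0, 0, 0.51]], [[0.26, 0.92, 0], [-0.01, 0, 0.51]], [[0.29, 0.91, 0], [0, 0, 0.51]], [[0.33, 0.9, 0], [-0.01, 0, 0.51]]]
[[[0.36, 0.89, 0.01], [-0.01, 0, 0.51]], [[0.39, 0.88, 0.01], [0, 0, 0.51]], [[0.42, 0.86, 0], [-0.01, -0.01, 0.51]], [[0.45, 0.85, 0.01], [0, 0, 0.5]], [[0.48, 0.83, 0], [-0.01, -0.01, 0.51]]]
[[[0.51, 0.82, 0.01], [0, 0, 0.5]], [[0.54, 0.8, 0], [-0.01, -0.01, 0.51]], [[0.56, 0.77, 0.01], [0, 0, 0.5]]]
```

View pics/w13.png

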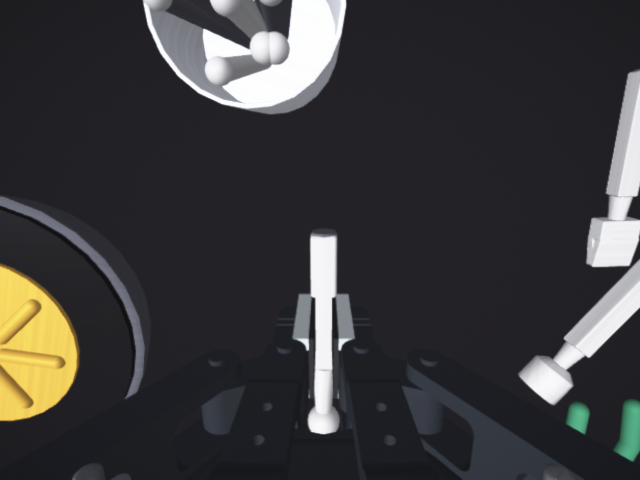

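Emit:
drive_tool([
  [[-0.31,0.91,0],[0,0,0.51]],
  [[-0.28,0.92,0],[0,0,0.51]],
  [[-0.25,0.93,0],[0,0,0.51]],
  [[-0.21,0.94,0],[0,0,0.51]],
  [[-0.18,0.94,0],[0,0,0.51]],
])

```text
time: 34.65
eef_pos: [0.5896, 0.3134, 0.1284]
orientation: [-0.0, 0.998, 0.06, 0.0]
ft_force: [0.6, -0.3, 0.5]
finger_gap: 0.074
```

Emit:
drive_tool([
  [[-0.15,0.95,0],[0,0,0.51]],
  [[-0.11,0.95,0],[0,0,0.51]],
  [[-0.08,0.96,0],[0,0,0.51]],
  [[-0.04,0.96,0],[0,0,0.51]],
  [[0,0.96,0],[0,0,0.51]],
])

```text
time: 35.15
eef_pos: [0.5862, 0.1935, 0.1284]
orientation: [-0.0, 1.0, -0.029, 0.0]
ft_force: [0.1, 0.2, -0.9]
finger_gap: 0.074
```

Emit:
drive_tool([
  [[0.02,0.96,0],[0,0,0.51]],
  [[0.06,0.96,0],[0,0,0.51]],
  [[0.09,0.96,0],[0,0,0.51]],
  [[0.13,0.95,0],[0,0,0.51]],
  [[0.16,0.95,0],[0,0,0.51]],
])

```text
time: 35.65
eef_pos: [0.5825, 0.0733, 0.1284]
orientation: [-0.0, 0.993, -0.117, 0.0]
ft_force: [0.6, 0.6, 0.1]
finger_gap: 0.073
```

Emit:
drive_tool([
  [[0.19,0.94,0],[0,0,0.51]],
  [[0.23,0.93,0],[0,0,0.51]],
  [[0.26,0.92,0],[0,0,0.51]],
  [[0.29,0.91,0],[0,0,0.51]],
  [[0.33,0.9,0],[0,0,0.51]],
])

```text
time: 36.15
eef_pos: [0.5789, -0.0463, 0.1284]
orientation: [-0.0, 0.979, -0.205, 0.0]
ft_force: [-0.6, -0.3, -0.1]
finger_gap: 0.073
```

Emit:
drive_tool([
  [[0.36,0.89,0],[0,0,0.51]],
  [[0.39,0.88,0],[0,0,0.51]],
  [[0.42,0.86,0],[0,0,0.51]],
  [[0.45,0.85,0],[0,0,0.5]],
  [[0.48,0.83,0],[0,0,0.51]],
])

```text
time: 36.65
eef_pos: [0.5753, -0.1662, 0.1285]
orientation: [-0.0, 0.957, -0.291, 0.0]
ft_force: [-0.3, 0.6, 1.1]
finger_gap: 0.072
```

Emit:
drive_tool([
  [[0.51,0.82,0],[0,0,0.5]],
  [[0.54,0.8,0],[0,0,0.51]],
  [[0.5,0.7,0],[0,0,0.5]],
  [[0,0,0],[0,0,0]],
  [[0,0,0],[0,0,0]],
])

```text
time: 37.15
eef_pos: [0.5729, -0.2356, 0.128]
orientation: [-0.0, 0.94, -0.341, -0.0]
ft_force: [0.3, 0.0, -0.2]
finger_gap: 0.074
```

Emit:
drive_tool([
  [[0,0,0],[0,0,0]],
])

```text
time: 37.25
eef_pos: [0.5732, -0.234, 0.128]
orientation: [-0.0, 0.94, -0.34, -0.0]
ft_force: [0.2, -0.2, -0.7]
finger_gap: 0.069
```

```bash
python3 plan.py .5719 -.2343 .045 -39.84
```

```text
now 37.25 [ 0.5732 -0.234   0.128 ] -39.74 grip 0.069 F [ 0.2 -0.2 -0.7]
[[[-0.01, 0.01, 0.83], [0, 0, 0.01]], [[-0.01, 0.01, 0.83], [0, 0, 0]], [[-0.01, 0.01, 0.83], [-0.01, 0, 0.01]], [[0, 0.02, 0.83], [0, 0.01, 0]]]
```

Emit:
drive_tool([
  [[-0.03,0.04,0.8],[0,0,0]],
  [[0,0,0.9],[0,0,0]],
  [[0,0,0.9],[0,0,0]],
  [[0,0,0.7],[0,0,0]],
  [[0,0,0],[0,0,0]],
])

```text
time: 37.75
eef_pos: [0.5704, -0.2335, 0.0433]
orientation: [-0.0, 0.941, -0.34, -0.002]
ft_force: [-0.3, 0.7, -1.2]
finger_gap: 0.074
```

Emit:
drive_tool([
  [[0,0,0],[0,0,0]],
])

```text
time: 37.85
eef_pos: [0.5721, -0.2344, 0.0458]
orientation: [-0.0, 0.94, -0.34, -0.0]
ft_force: [0.6, 0.3, -0.0]
finger_gap: 0.073
```

```bash
python3 plan.py .5719 -.2343 .0368 -39.84
```

```text
now 37.85 [ 0.5721 -0.2344  0.0458] -39.74 grip 0.073 F [ 0.6  0.3 -0. ]
[[[-0.01, 0, 0.36], [0, 0.01, 0.03]]]
```

Emit:
drive_tool([
  [[0,0,0.14],[0,0,0]],
  [[0,0,0.14],[0,0,0]],
  [[0,0,0.06],[0,0,0]],
  [[0,0,0],[0,0,0]],
])

```text
time: 38.25
eef_pos: [0.5717, -0.2353, 0.0371]
orientation: [0.0, 0.94, -0.34, 0.0]
ft_force: [-0.3, 0.5, 0.3]
finger_gap: 0.07
```

Emit:
drive_tool([
  [[0,0,0.04],[0,0,0]],
  [[0,0,0],[0,0,0]],
])

```text
time: 38.45
eef_pos: [0.5719, -0.2354, 0.0365]
orientation: [0.0, 0.94, -0.341, 0.0]
ft_force: [-0.9, 0.7, 2.5]
finger_gap: 0.07
```

Emit:
drive_tool([
  [[0,0,0],[0,0,0]],
  [[0,0,0],[0,0,0]],
  [[0,0,0],[0,0,0]],
], grip=0.26)

```text
time: 38.75
eef_pos: [0.5718, -0.2354, 0.036]
orientation: [0.0, 0.94, -0.34, 0.0]
ft_force: [0.8, -0.5, 0.7]
finger_gap: 0.259
```

Emit:
drive_tool([
  [[0,0,-0.3],[0,0,0]],
  [[0,0,-0.8],[0,0,0]],
  [[0,0,-1],[0,0,0]],
  [[0,0,-1],[0,0,0]],
  [[0,0,-1],[0,0,0]],
])

```text
time: 39.25
eef_pos: [0.5717, -0.2353, 0.1401]
orientation: [0.0, 0.94, -0.34, 0.0]
ft_force: [0.0, -0.4, 0.2]
finger_gap: 0.256
```

Emit:
drive_tool([
  [[-0.5,0.8,-1],[0,0,0]],
  [[-0.5,0.8,-1],[0,0,0]],
  [[-0.5,0.8,-1],[0,0,0]],
  [[-0.5,0.5,-1],[0,0,0]],
  [[0,0,0],[0,0,0]],
])

```text
time: 39.75
eef_pos: [0.4862, -0.2607, 0.2426]
orientation: [0.001, 0.94, -0.342, 0.003]
ft_force: [1.7, 0.1, -0.1]
finger_gap: 0.262
```

Emit:
drive_tool([
  [[0,0,0],[0,0,0]],
])

```text
time: 39.85
eef_pos: [0.487, -0.2592, 0.2395]
orientation: [0.0, 0.94, -0.341, 0.001]
ft_force: [0.4, 0.5, -0.6]
finger_gap: 0.261
```

```bash
python3 - <<'E'
from bench import *
import cv2,pickle
pickle.dump(camera_info("wrist"),open("w14.pkl","wb"))
p,d=grab_frame("wrist"); cv2.imwrite("pics/w14.png",p)
p,d=grab_frame("scene"); cv2.imwrite("pics/s14.png",p)
print(observe()["time"])
E
```

```text
39.95
```

View pics/w14.png

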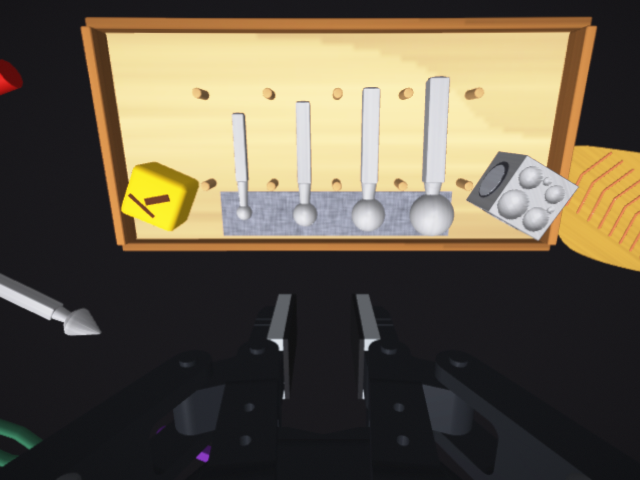

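View pics/s14.png

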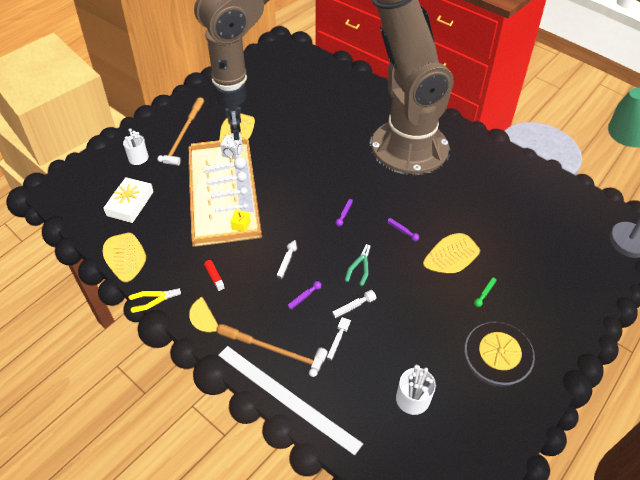

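The wrist view shows balls at (244,213), (305,214), (368,215) and (432,215). All are on the strip, one per space, growing towards the block. In the scene view everything else is where it was.

```bash
python3 -c "
from bench import *
print(observe()['ft_force'],observe()['time']); print(job_done())"
```

```text
[0.45169613 0.39411794 0.02771363] 39.95
the job is handed in; nothing more can be done
None
```

I put the four steel ball punches in the tray, one per space, and handed the job in at 39.95 s of the 109 s allowed. From the doming block to the wax they run 38, 30, 22, 14 mm.

- **Placement:** The last wrist and scene pictures show every ball on the grey strip and every bar lying between its dowels. I measured only ball_38 by numbers after placing it. Its ball centre came out within about 1 mm of target and its direction within 1°. I judged the other three from the pictures.
- **Everything else:** The block, wax, flat, chisel and pointed punches, the coloured lookalikes and the pliers look unmoved in the last pictures.
- **Forces:** The highest wrist-force reading was about 14 N, when setting a ball down. The gripper was clear of everything when I handed in.
- **Disagreements:** The first side-camera measurement of ball_14 was wrong: its bar direction came out reversed and its ball about 5 cm off. I did not use it, and the scene and wrist cameras agreed on that punch. The cameras also differed by up to 3° on ball_38's direction, and the grasp still held.

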